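# Fetch the boxed-in sample cell and restore the bottle block

### The job

The square sample cell at the back of the blue bottle block is boxed in by three bottles. Lift all three bottles out and stand them in the empty green side tray; while they wait there, fetch the cell and seat it fully down, upright, in the square well of the colour meter; then put every bottle back upright into the very recess it came from. Set things down gently rather than dropping them, tip nothing over, and leave the beaker and the lamp carton where they stand.

Things in the scene. Friction and masses are not known exactly. Their poses are not given: they have to be found in the camera images.
- sample_cell: clear square open-topped cell, 46 x 46 mm, 56 mm tall, 85 g, walls 2 mm, in the square recess of the bottle block. Origin: centre of its underside; z up. Its side faces are square to its own x and y, at the start along those of the block. It may be seated any of the four ways round
- amber_bottle: amber bottle with white cap and blue stripe on its label, body 47 mm in diameter up to about 50 mm, then a tapering shoulder, 97 mm tall with cap, 130 g. Origin: centre of its underside; z up. Stands in one of the three round recesses of the bottle block
- redcap_bottle: amber bottle with red cap, body 43 mm in diameter up to about 45 mm, then a tapering shoulder, 85 mm tall, 130 g. Origin: centre of its underside; z up. Stands in one of the three round recesses
- white_bottle: white plastic bottle with white cap, body 47 mm in diameter up to 53 mm, then a narrower shoulder, 92 mm tall, 110 g. Origin: centre of its underside; z up. Stands in one of the three round recesses
- bottle_block: fixed blue block, 134 (x) x 190 (y) x 24 mm. Origin: centre of underside, +x to its rear. Recesses 14 mm deep (floors 10 mm above the bench): round, 57 mm wide, at (x, y) = (16, 61), (16, -61), (-32, 0) mm; square, 54 mm, at (30, 0), a guard behind it rising to z = 50. Finger room: side bottles before and behind (x), front bottle left and right (y), cell left and right once the bottles are gone
- side_tray: shallow empty green tray fixed to the bench, 230 mm (x) by 120 mm (y), rim 18 mm high, walls and floor 4 mm. Origin: centre of its underside; its floor is 4 mm above the bench. It has room for three bottles in a row along its x, about 70 mm apart
- colour_meter: fixed light grey bench meter, 171 (x) x 118 (y) mm, deck 34 mm high, display and keys on its front (-x) part, black-rimmed square well on its rear part. Origin: on the bench under the middle of the well; +x away from the keys, +y to its left. Well 54 mm square along x and y, 14 mm deep (floor 20 mm above the bench). A shutter bar 36 mm behind the well's middle rises 7 mm above the deck
- beaker: glass beaker, 53 mm wide, 65 mm tall, a bystander at the back. Origin: centre of its underside
- lamp_carton: small white and orange carton, 42 x 42 x 82 mm, a bystander at the back. Origin: centre of its underside

How it is judged:
On the way, in this order (a step that is already met when the one before it is completed fails the run):
1. all three bottles stand upright and released in the side tray, the cell still untouched in its recess (x of amber_bottle in the frame of side_tray between -0.1 and 0.1 m and y of amber_bottle in the frame of side_tray between -0.045 and 0.045 m and z of each of amber_bottle, redcap_bottle, white_bottle in the frame of side_tray below 0.012 m and angle between each of amber_bottle, redcap_bottle, white_bottle's own z axis and vertical below 0.12 rad and contact force between the fingers and amber_bottle below 0.2 N and x of redcap_bottle in the frame of side_tray between -0.1 and 0.1 m and y of redcap_bottle in the frame of side_tray between -0.045 and 0.045 m and contact force between the fingers and redcap_bottle below 0.2 N and x of white_bottle in the frame of side_tray between -0.1 and 0.1 m and y of white_bottle in the frame of side_tray between -0.045 and 0.045 m and contact force between the fingers and white_bottle below 0.2 N and distance of sample_cell from where it was at the start of the episode below 0.015 m), for 0.2 s.
2. the cell is seated in the meter's well while the three bottles stand in the tray (x of amber_bottle in the frame of side_tray between -0.1 and 0.1 m and y of amber_bottle in the frame of side_tray between -0.045 and 0.045 m and z of each of amber_bottle, redcap_bottle, white_bottle in the frame of side_tray below 0.012 m and angle between each of amber_bottle, redcap_bottle, white_bottle's own z axis and vertical below 0.12 rad and x of redcap_bottle in the frame of side_tray between -0.1 and 0.1 m and y of redcap_bottle in the frame of side_tray between -0.045 and 0.045 m and x of white_bottle in the frame of side_tray between -0.1 and 0.1 m and y of white_bottle in the frame of side_tray between -0.045 and 0.045 m and x of sample_cell in the frame of colour_meter between -0.009 and 0.009 m and y of sample_cell in the frame of colour_meter between -0.009 and 0.009 m and z of sample_cell in the frame of colour_meter between 0.016 and 0.024 m and angle between sample_cell's own z axis and vertical below 0.08 rad and contact force between the fingers and sample_cell below 0.2 N), for 0.2 s.
At the end, for the whole second after the job is handed in: Each bottle stands upright (within 0.1 rad) within 15 mm of the spot where it started, in its own recess; the cell rests on the floor of the meter's well, within 9 mm of its middle in x and y, upright within 0.08 rad; all are released and at rest (distance of each of amber_bottle, redcap_bottle, white_bottle from where it was at the start of the episode below 0.015 m and angle between each of amber_bottle, redcap_bottle, white_bottle's own z axis and vertical below 0.1 rad and x of sample_cell in the frame of colour_meter between -0.009 and 0.009 m and y of sample_cell in the frame of colour_meter between -0.009 and 0.009 m and z of sample_cell in the frame of colour_meter between 0.016 and 0.024 m and angle between sample_cell's own z axis and vertical below 0.08 rad and linear speed of each of amber_bottle, redcap_bottle, white_bottle, sample_cell below 0.02 m/s and contact force between the fingers and amber_bottle below 0.2 N and contact force between the fingers and redcap_bottle below 0.2 N and contact force between the fingers and white_bottle below 0.2 N and contact force between the fingers and sample_cell below 0.2 N); the robot touches nothing.
It fails at once if a bottle or the cell is tipped over (more than 0.8 rad) (angle between any of amber_bottle, redcap_bottle, white_bottle, sample_cell's own z axis and vertical above 0.8 rad).
It fails at once if a bottle or the cell is dropped (moves faster than 0.7 m/s, a fall of 25 mm, with no finger on it) ((linear speed of amber_bottle above 0.7 m/s and contact force between the fingers and amber_bottle below 0.05 N) or (linear speed of redcap_bottle above 0.7 m/s and contact force between the fingers and redcap_bottle below 0.05 N) or (linear speed of white_bottle above 0.7 m/s and contact force between the fingers and white_bottle below 0.05 N) or (linear speed of sample_cell above 0.7 m/s and contact force between the fingers and sample_cell below 0.05 N)).
It fails at once if the beaker or the lamp carton is moved more than 25 mm (distance of any of beaker, lamp_carton from where it was at the start of the episode above 0.025 m).
It also fails if it takes over 144 s, if anything falls off the work surface, if the arm or the gripper's body presses on something with over 40 N, if the wrist force passes 120 N, or if a joint passes its speed limit or range.

### The arm

A 7-joint arm with a two-finger parallel gripper is mounted at the origin on a cart in front of the work surface, level with it; the furniture and walls round the work are solid. World frame = base frame: x ahead of the robot, y to its left, z up, the work surface at z = 0. Lengths are in m, angles in rad, forces in N, time in s.
With the tool pointing down it reaches from about 0.4 to 0.85 m from the base axis. Payload 10.4 kg.
Tool frame: the origin (TCP) lies on the centre line of the jaws, within the pads' length; the fingertips stand 11 mm ahead of it and the grasp point (between the pads) lies 8 mm behind it; z points along the fingers, y is the line along which they close (so a half turn about z gives the same grasp; the last joint's range is limited). The gripper opens to 87 mm and grips with 3 to 60 N. Pads are 19 mm wide; open, the fingers measure 117 mm over their backs; the gripper's body (75 mm by 190 mm) begins 51 mm behind the grasp point.
Start: joints at [1.269, 0.332, -0.065, 1.46, 0.022, 1.35, -0.088], TCP at [0.172, -0.601, 0.195] pointing down, gripper open.
Joint ranges: [-2.6, 2.6], [-0.5, 2.12], [-1.47, 1.34], [0.16, 2.42], [-1.27, 4.41], [0.06, 2.06], [-2.6, 2.6]. Speed limits (rad/s): [2.22, 2.22, 2.79, 2.79, 3.14, 3.14, 3.14].

### API

Orientations are given as a unit quaternion [x, y, z, w].
In Python, from bench import r gives the robot as it stands.
- The arm moves only by the shell command python3 -m pendant 'ROWS' [OPENING] [FORCE]. ROWS is JSON, a list of rows, each a list of 4 numbers: the shift along the tool's x, y, z in m, then the turn about the tool's z in rad. A call has 1 to 8 rows; each row shifts and turns the commanded pose from where the row before left it, along the tool's axes as they then stand; what a row does not reach is not made up. A row lasts 1/12 s, in which the tool goes at most 41.7 mm and 7.16 degrees, less where a joint would pass 70% of its speed; a pose out of reach is approached as far as the arm can. A call with a gripper value outside its range is refused whole. OPENING is the opening, from 0 (shut) to 1 (fully open), set as the call begins (- or left out, the last holds). The fingers move at their own pace and stop on an object; FORCE is the grip in N (left out, the last holds). Time passes only in rows, so rows that do not move let the fingers close. It gives the time, the measured TCP pose, the force, the opening and the grip force at its end, in the units of the state.
- r.read_state(): the state, without advancing time (a new reading comes with each control period).
- r.camera(name): name is "scene" or "top"; returns a dict with "img" (420x560x3 uint8, red, green, blue), "camera_matrix" (3x3 intrinsics, pixels), "xyz" and "attitude" of the camera in the world. Camera axes: x right, y down, z forward; pixel columns grow to the right and rows downward; lengths in m; the calibration is good to about 2 mm. A picture is of the moment at which its call begins. There is no depth.
- r.close_job(): hands the job in; it is judged then, once.
Trained networks look in the newest picture that a camera, given by its name, has taken for a name from the list of things; names that differ only in an ending like _2 or _b are one class to them, and where a whole thing is asked for, a point or a joint stands for the part that bears it (a point fixed in the world has none). Each returns a list of dicts, best first, with "score" (0 to 1); they miss things now and then, are a little off and sometimes report something else, mostly with a low value. They report only what shows in the picture. A call takes as long as a camera call.
- r.outline_of(thing, camera): "mask" (420x560 bool, what is visible of it) and "bbox" ([centre column, centre row, width, height] in pixels, round what is visible of it).
The state is a dict: "time": time; "joint_positions": joint angles; "joint_vel": joint speeds; "joint_torque": joint torques, N m; "ee_pos": TCP position; "eef_rot": TCP orientation; "ft_force": force on the tool from outside, world axes, zero at the start; "torque": the same for the moment, N m; "width": finger opening in m; "grip_force": force on a finger pad.
Only numpy, scipy, OpenCV 4.12 (cv2) and the standard library are available. Lean on these libraries where they do the work, as an engineer would, in place of code of your own. Each camera call takes 0.05 s, during which the arm holds its last target. There are 200 camera calls.

## Working session

There is one attempt and no reset: what is moved stays moved. The work goes in short steps, Python scripts to look and compute and a shell command to move; the robot and the scene stay as the last step left them, time stands still between calls to the robot, and variables do not carry over. Pictures are saved under pics/ and viewed, at most 14 in all, crops included, and the job is handed in when it is done.

```bash
ls; mkdir -p pics; cat > h.py <<'E'
from bench import r
import numpy as np, cv2
from scipy.spatial.transform import Rotation as R
def cam(n,save=None):
    c=r.camera(n)
    if save: cv2.imwrite('pics/'+save,c['img'][:,:,::-1])
    return c
def rot(a):
    a=np.array(a,float)
    return a if a.shape==(3,3) else R.from_quat(a).as_matrix()
def ray(c,u,v,z):
    d=rot(c['attitude'])@np.linalg.solve(c['camera_matrix'],[u,v,1.]); o=np.array(c['xyz'])
    return o+d*(z-o[2])/d[2]
def proj(c,p):
    q=np.array(c['camera_matrix'])@(rot(c['attitude']).T@(np.array(p)-c['xyz'])); return q[:2]/q[2]
E
python3 - <<'E'
from h import *
s=r.read_state(); print({k:np.round(v,3) for k,v in s.items()})
for n in('top','scene'):
    c=cam(n,n+'0.png'); print(n,np.round(c['xyz'],3),np.round(c['attitude'],3),np.round(c['camera_matrix'],1))
    for t in 'sample_cell amber_bottle redcap_bottle white_bottle bottle_block side_tray colour_meter beaker lamp_carton'.split():
        for o in r.outline_of(t,n)[:2]: print(t,round(o['score'],2),np.round(o['bbox'],1))
E
```

```text
pics
{'time': np.float64(0.0), 'joint_positions': array([ 1.269,  0.333, -0.065,  1.461,  0.022,  1.35 , -0.088]), 'joint_vel': array([-0.001, -0.001,  0.001,  0.   ,  0.   , -0.002, -0.   ]), 'joint_torque': array([-1.0000e-03, -6.2324e+01,  2.4000e-02, -3.8990e+01, -6.2000e-02,
        4.0000e-02,  0.0000e+00]), 'ee_pos': array([ 0.172, -0.6  ,  0.194]), 'eef_rot': array([ 0.99 ,  0.139, -0.   , -0.001]), 'ft_force': array([0.202, 0.131, 0.239]), 'torque': array([-0.064, -0.013, -0.029]), 'grip_force': np.float64(0.0), 'width': np.float64(0.087)}
top [0.42  0.066 1.361] [ 0.715 -0.696  0.045 -0.043] [[531.7   0.  269.9]
 [  0.  531.7 200.8]
 [  0.    0.    1. ]]
sample_cell 0.91 [178.2 211.6  20.7  22.1]
amber_bottle 0.72 [201.3 221.4  19.7  20.9]
redcap_bottle 0.61 [173.9 238.2  18.4  23.3]
white_bottle 0.94 [152.2 215.8  22.7  23.5]
bottle_block 0.84 [175.4 223.2  90.2  70.8]
side_tray 0.66 [356.2 226.2  57.9  93.7]
colour_meter 0.91 [269.2 229.9  54.9  70.5]
beaker 0.57 [258.6 146.9  20.3  21.1]
lamp_carton 0.81 [324.8 151.7  23.   27. ]
scene [0.101 0.52  0.828] [-0.381  0.86  -0.311  0.136] [[415.1   0.  280.7]
 [  0.  415.1 207.7]
 [  0.    0.    1. ]]
sample_cell 0.62 [219.2 266.4  30.1  32.9]
amber_bottle 0.76 [246.9 254.   17.3  36.8]
redcap_bottle 0.71 [236.1 284.6  18.4  34. ]
white_bottle 0.58 [196.7 281.9  29.7  30.1]
white_bottle 0.16 [243.2 178.8  21.2  30.6]
bottle_block 0.92 [228.2 287.7 105.5  90. ]
side_tray 0.82 [358.7 181.8  96.   65.9]
colour_meter 0.74 [305.7 226.1  84.6  71. ]
beaker 0.73 [242.7 182.6  16.8  33. ]
lamp_carton 0.95 [289.  149.4  19.8  35. ]
```

```bash
python3 - <<'E'
import cv2
a=cv2.imread('pics/top0.png')[120:300,110:410]; b=cv2.imread('pics/scene0.png')[120:345,160:460]
cv2.imwrite('pics/t1.png',cv2.resize(a,None,fx=2.66,fy=2.66,interpolation=3)); cv2.imwrite('pics/s1.png',cv2.resize(b,None,fx=2.66,fy=2.66,interpolation=3))
E
```

```text
(no output)
```

View pics/t1.png

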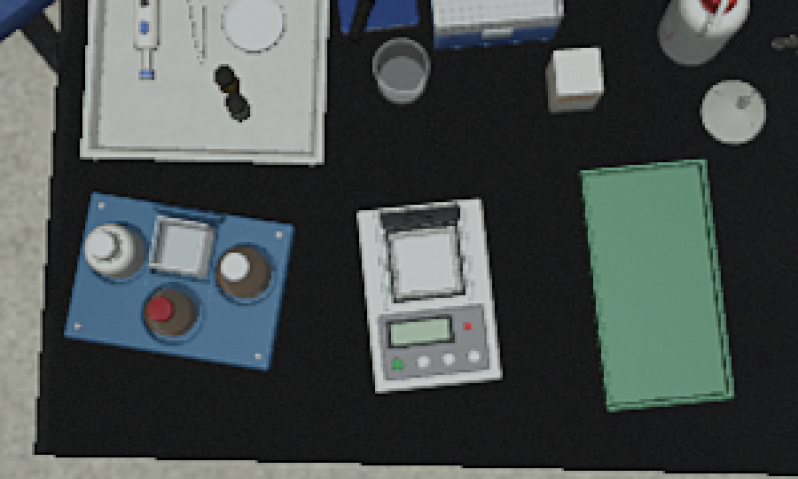

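View pics/s1.png

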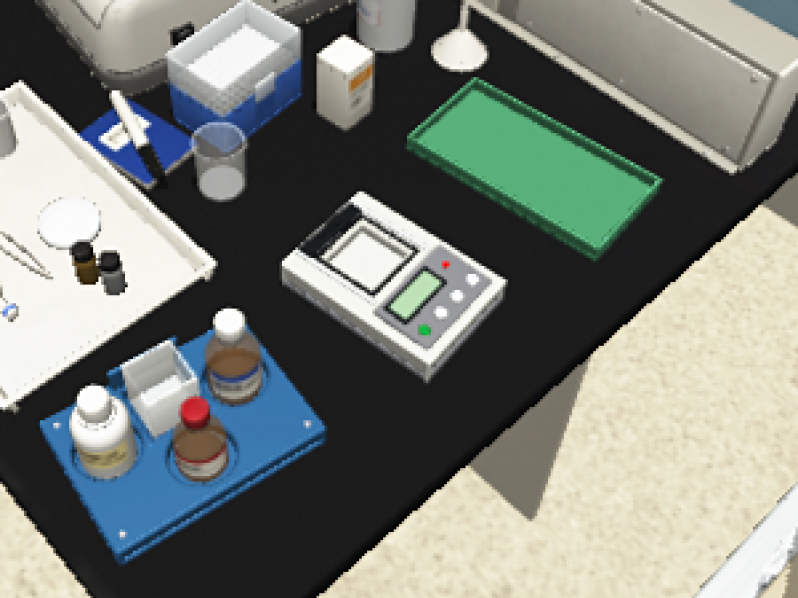

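```bash
cat > fit.py <<'E'
from h import *
from scipy.optimize import minimize
def hullfit(c,mask,size,zs,p0,K=4):
    pts=cv2.findNonZero(mask.astype(np.uint8)); h=cv2.convexHull(pts)[:,0]
    m=np.zeros((420*K,560*K),np.uint8); mm=np.zeros(mask.shape,np.uint8); cv2.fillConvexPoly(mm,h.astype(np.int32),1)
    m=cv2.resize(mm,None,fx=K,fy=K,interpolation=0)
    def f(p):
        cs,sn=np.cos(p[2]),np.sin(p[2]); q=[]
        for sx in(-1,1):
            for sy in(-1,1):
                for z in zs:
                    a,b=sx*size[0]/2,sy*size[1]/2
                    q.append(proj(c,[p[0]+cs*a-sn*b,p[1]+sn*a+cs*b,z]))
        q=(np.array(q)+.5)*K; g=np.zeros_like(m)
        cv2.fillConvexPoly(g,np.round(cv2.convexHull(q.astype(np.float32))*16).astype(np.int32),1,shift=4)
        return 1-(g&m).sum()/(g|m).sum()
    s=np.array(p0)+np.array([[0,0,0],[.01,0,0],[0,.01,0],[0,0,.08]])
    o=minimize(f,p0,method='Nelder-Mead',options=dict(initial_simplex=s,xatol=2e-4,fatol=1e-4))
    return o.x,o.fun
E
python3 - <<'E'
from fit import *
for n in('top','scene'):
    c=cam(n)
    for t,sz,h,yaw in(('bottle_block',(.134,.19),.024,-.13),('side_tray',(.23,.12),.018,.08),('colour_meter',(.171,.118),.034,.08)):
        o=r.outline_of(t,n)[0]; m=np.array(o['mask']).astype(np.uint8)
        k,l,st,_=cv2.connectedComponentsWithStats(m); m=l==1+np.argmax(st[1:,4])
        b=o['bbox']; p0=ray(c,b[0],b[1],h); p0[2]=yaw
        x,f=hullfit(c,m,sz,(0,h),p0); print(n,t,np.round(x,4),round(f,3))
        if t=='bottle_block':
            cs,sn=np.cos(x[2]),np.sin(x[2])
            for nm,a,bb in(('white',.016,.061),('amber',.016,-.061),('red',-.032,0),('cell',.03,0)):
                P=[x[0]+cs*a-sn*bb,x[1]+sn*a+cs*bb]; print(nm,np.round(P,4),np.round(proj(c,P+[.0]),1))
c=cam('top')
for t,z in(('white_bottle',.102),('amber_bottle',.107),('redcap_bottle',.095),('sample_cell',.066)):
    b=r.outline_of(t,'top')[0]['bbox']; print(t,np.round(ray(c,b[0],b[1],z*.5+.01),4))
# well corners, picture estimate
for u,v in((388,230),(460,225),(468,295),(395,302)): print(np.round(ray(c,u/2.66+110-.3,v/2.66+120-.3,.034),4))
for t,z in (('beaker',.03),('lamp_carton',.04)):
    b=r.outline_of(t,'top')[0]['bbox']; print(t,np.round(ray(c,b[0],b[1],z),4))
E
```

```text
top bottle_block [ 0.5203  0.2984 -0.1316] 0.078
white [0.5441 0.3568] [155.2 215.6]
amber [0.5281 0.2358] [202.1 223.1]
red [0.4886 0.3026] [175.3 237.8]
cell [0.55   0.2945] [179.6 214. ]
top side_tray [ 0.53   -0.1558  0.1191] 0.049
top colour_meter [0.5129 0.061  0.1334] 0.032
scene bottle_block [ 0.5189  0.2968 -0.1328] 0.094
white [0.5428 0.3551] [200.4 294.2]
amber [0.5266 0.2342] [247.4 267.3]
red [0.4871 0.301 ] [235.3 296.3]
cell [0.5486 0.2928] [221.4 276. ]
scene side_tray [ 0.53   -0.1609  0.1285] 0.025
scene colour_meter [0.5132 0.0567 0.1325] 0.026
white_bottle [0.5362 0.3505 0.061 ]
amber_bottle [0.5287 0.2271 0.0635]
redcap_bottle [0.4895 0.2986 0.0575]
sample_cell [0.5528 0.2888 0.043 ]
[0.5715 0.0992 0.034 ]
[0.578  0.0313 0.034 ]
[0.5121 0.0223 0.034 ]
[0.5037 0.0906 0.034 ]
beaker [0.7292 0.0938 0.03  ]
lamp_carton [ 0.7188 -0.075   0.04  ]
```

```bash
cat >> h.py <<'E'
def yaw():
    M=rot(r.read_state()['eef_rot']); return np.arctan2(M[1,0],M[0,0])
def go(x,y,z,th=None):
    s=r.read_state(); M=rot(s['eef_rot']); p=np.array(s['ee_pos']); d=M.T@(np.array([x,y,z])-p)
    t=yaw(); dt=0 if th is None else -(th-t)
    print('t %.1f pos'%s['time'],np.round(p,4),'th %.3f'%t,'tilt %.3f'%np.arccos(-M[2,2]),'w %.4f'%s['width'],'shift',np.round(d,4),'turn %.3f'%dt)
E
python3 - <<'E'
from h import *
c=cam('scene')
for u,v in((740,170),(600,85),(470,10),(740,140)): print(u,v,np.round(ray(c,160+u/2.66,120+v/2.66,0),3))
s=r.read_state(); M=rot(s['eef_rot']); print(np.round(M,3))
go(.45,-.3,.22,1.44); 
c=cam('top','top1.png')
E
```

```text
740 170 [ 0.383 -0.319  0.   ]
600 85 [ 0.559 -0.313  0.   ]
470 10 [ 0.743 -0.301  0.   ]
740 140 [ 0.407 -0.355  0.   ]
[[ 0.961  0.275 -0.   ]
 [ 0.275 -0.961 -0.   ]
 [-0.     0.    -1.   ]]
t 1.8 pos [ 0.172  -0.6009  0.1948] th 0.279 tilt 0.000 w 0.0866 shift [ 0.3501 -0.2128 -0.0253] turn -1.161
```

View pics/top0.png

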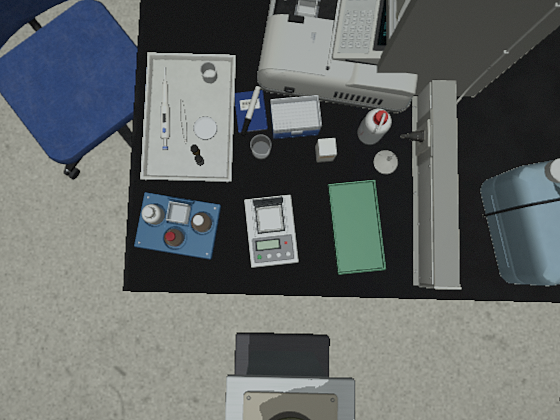

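```bash
python3 -m pendant '[[0.021,-0.03,-0.011,0],[0.021,-0.03,-0.011,0],[0.021,-0.03,-0.011,0],[0.021,-0.03,-0.011,0],[0.021,-0.03,-0.011,0],[0.021,-0.03,-0.011,0],[0.021,-0.03,-0.011,0],[0.021,-0.03,-0.011,0]]' 1 20
python3 -c "
from h import *
go(.45,-.05,.25,1.44);go(.527,.235,.2,1.44);print(r.read_state()['joint_positions'])"
```

```text
time: 2.52
ee_pos: [0.2677, -0.3221, 0.2834]
eef_rot: [0.99, 0.139, -0.0, 0.0]
ft_force: [0.8, 0.6, 0.1]
width: 0.087
grip_force: 0.0
t 2.5 pos [ 0.2677 -0.3221  0.2834] th 0.279 tilt 0.001 w 0.0870 shift [ 0.2501 -0.2115  0.0332] turn -1.161
t 2.5 pos [ 0.2677 -0.3221  0.2834] th 0.279 tilt 0.001 w 0.0870 shift [ 0.4026 -0.4643  0.083 ] turn -1.161
[ 1.06996318 -0.15098705 -0.26514887  1.79744996 -0.03904397  1.48935842
 -0.48115702]
```

```bash
python3 -m pendant '[[0.025,-0.029,0.005,0],[0.025,-0.029,0.005,0],[0.025,-0.029,0.005,0],[0.025,-0.029,0.005,0],[0.025,-0.029,0.005,0],[0.025,-0.029,0.005,0],[0.025,-0.029,0.005,0],[0.025,-0.029,0.005,0]]'
python3 -m pendant '[[0.025,-0.029,0.005,0],[0.025,-0.029,0.005,0],[0.025,-0.029,0.005,0],[0.025,-0.029,0.005,0],[0.025,-0.029,0.005,0],[0.025,-0.029,0.005,0],[0.025,-0.029,0.005,0],[0.025,-0.029,0.005,0]]'
python3 -m pendant '[[0,0,0,-0.12],[0,0,0,-0.12],[0,0,0,-0.12],[0,0,0,-0.12],[0,0,0,-0.12],[0,0,0,-0.12],[0,0,0,-0.12],[0,0,0,-0.12]]'
python3 -m pendant '[[0,0,0,-0.1],[0,0,0,-0.1],[0,0,0,0]]'
python3 -c "
from h import *
go(.527,.234,.053,1.44);print(r.read_state()['joint_positions'])
cv2.imwrite('pics/s2.png',cv2.resize(cam('scene')['img'][120:345,160:460,::-1],None,fx=2.66,fy=2.66,interpolation=3))"
```

```text
time: 3.18
ee_pos: [0.3963, -0.0439, 0.2428]
eef_rot: [0.99, 0.139, 0.0, 0.001]
ft_force: [1.2, -0.5, -0.3]
width: 0.0871
grip_force: 0.0
time: 3.85
ee_pos: [0.5253, 0.2336, 0.202]
eef_rot: [0.99, 0.138, -0.0, 0.0]
ft_force: [0.8, -1.4, 2.1]
width: 0.0874
grip_force: 0.0
time: 4.52
ee_pos: [0.5245, 0.2321, 0.2028]
eef_rot: [0.813, 0.583, 0.0, 0.0]
ft_force: [0.5, 0.1, 0.2]
width: 0.0872
grip_force: 0.0
time: 4.77
ee_pos: [0.5245, 0.232, 0.2026]
eef_rot: [0.751, 0.661, -0.0, -0.0]
ft_force: [0.1, -0.9, 0.2]
width: 0.0872
grip_force: 0.0
t 4.8 pos [0.5245 0.232  0.2026] th 1.443 tilt 0.000 w 0.0872 shift [0.0023 0.0023 0.1496] turn 0.003
[ 0.45281235  0.4983831  -1.26480093  1.54457045  0.47682816  1.44974117
 -0.96281642]
```

View pics/s2.png

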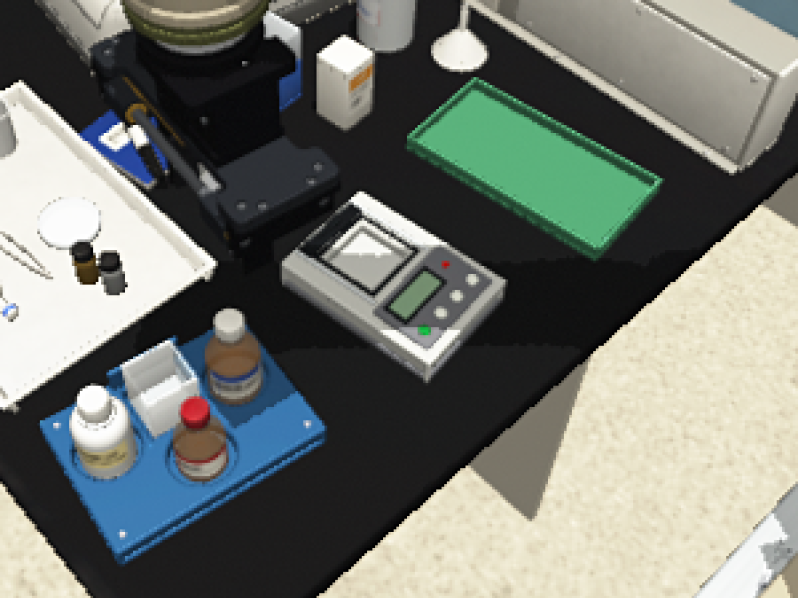

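```bash
python3 -m pendant '[[0.002,0.002,0.03,0],[0,0,0.035,0],[0,0,0.035,0],[0,0,0.03,0],[0,0,0.02,0],[0,0,0,0]]'
python3 -m pendant '[[0,0,0,0],[0,0,0,0],[0,0,0,0],[0,0,0,0],[0,0,0,0],[0,0,0,0]]' 0 20
python3 -m pendant '[[0,0,0,0],[0,0,0,0]]'
```

```text
time: 5.32
ee_pos: [0.5245, 0.2322, 0.0487]
eef_rot: [0.753, 0.658, -0.003, -0.001]
ft_force: [-0.7, -0.5, 0.2]
width: 0.0873
grip_force: 0.0
time: 5.82
ee_pos: [0.527, 0.234, 0.0534]
eef_rot: [0.752, 0.659, 0.0, 0.0]
ft_force: [0.5, 0.2, 0.1]
width: 0.0548
grip_force: 0.0
time: 5.98
ee_pos: [0.5267, 0.2339, 0.0529]
eef_rot: [0.752, 0.659, 0.0, 0.0]
ft_force: [0.4, -0.7, -0.5]
width: 0.0419
grip_force: 0.0
```

```bash
python3 -m pendant '[[0,0,0,0],[0,0,0,0]]'
python3 -c "
from h import *
c=cam('scene');cv2.imwrite('pics/s3.png',cv2.resize(c['img'][180:330,160:360,::-1],None,fx=4,fy=4,interpolation=3))"
```

```text
time: 6.15
ee_pos: [0.5266, 0.2339, 0.0527]
eef_rot: [0.752, 0.659, -0.0, 0.0]
ft_force: [-0.3, 0.1, -2.3]
width: 0.0292
grip_force: 18.8
```

View pics/s3.png

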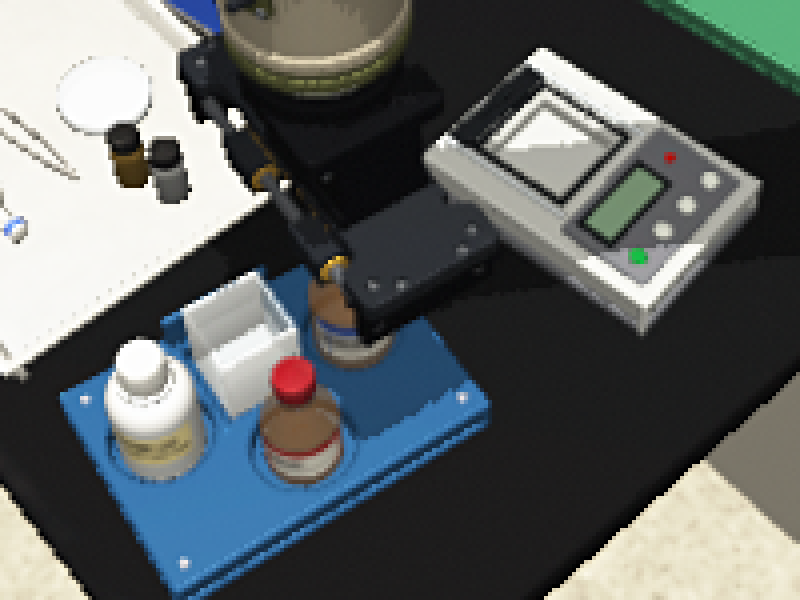

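```bash
python3 -c "
from h import *
c=cam('scene')
M=rot(r.read_state()['eef_rot']);p=np.array(r.read_state()['ee_pos'])
f=lambda q:np.round((proj(c,q)-[160,180])*4)
for off in(0,.015,-.015,.03,-.03): print(off,f(p+M[:,1]*off+M[:,2]*.011),f(p+M[:,1]*off-M[:,2]*.059))
for z in (.01,.06,.107): print(z,f([.527,.235,z]))
print(r.read_state()['width'],r.read_state()['joint_positions'])
c=cam('top');cv2.imwrite('pics/t3.png',cv2.resize(c['img'][170:270,120:270,::-1],None,fx=4,fy=4,interpolation=3))
f=lambda q:np.round((proj(c,q)-[120,170])*4)
print(f(p))
"
```

```text
0 [346. 310.] [338. 237.]
0.015 [332. 291.] [323. 218.]
-0.015 [360. 328.] [353. 256.]
0.03 [318. 273.] [309. 199.]
-0.03 [375. 348.] [368. 276.]
0.01 [347. 340.]
0.06 [342. 292.]
0.107 [336. 243.]
0.029244581904046402 [ 0.3739336   0.63552339 -1.14427055  1.710907    0.61650731  1.20745917
 -1.06166701]
[321. 208.]
```

View pics/t3.png

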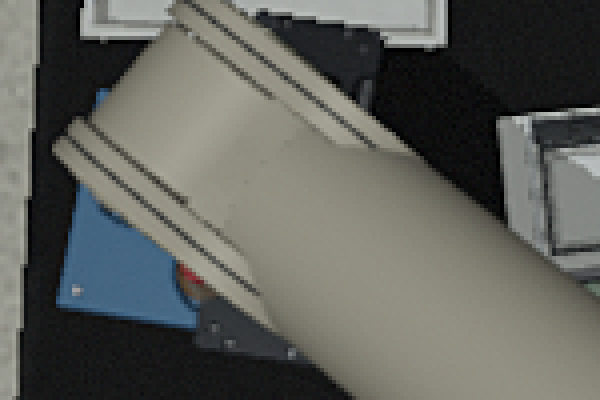

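```bash
python3 -c "
from h import *
c=cam('scene');I=c['img'][225:280,225:290,::-1].astype(float);I=np.clip((I/255)**.5*255,0,255).astype(np.uint8);cv2.imwrite('pics/s4.png',cv2.resize(I,None,fx=10,fy=10,interpolation=cv2.INTER_NEAREST))"
```

```text
(no output)
```

View pics/s4.png

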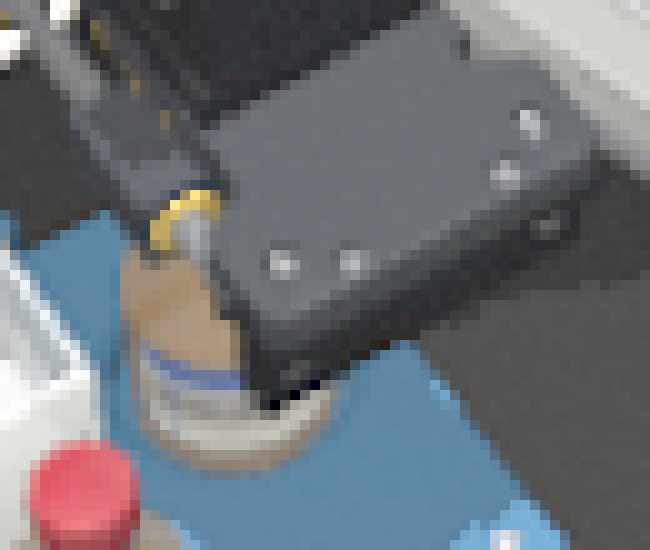

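```bash
python3 -m pendant '[[0,0,-0.005,0],[0,0,-0.01,0],[0,0,-0.005,0],[0,0,0,0],[0,0,0,0]]'
python3 -c "
from h import *
c=cam('scene');print(r.outline_of('amber_bottle','scene')[0]['bbox']);I=c['img'][225:280,225:290,::-1].astype(float);I=np.clip((I/255)**.5*255,0,255).astype(np.uint8);cv2.imwrite('pics/s5.png',cv2.resize(I,None,fx=10,fy=10,interpolation=cv2.INTER_NEAREST))"
```

```text
time: 6.77
ee_pos: [0.5269, 0.234, 0.0733]
eef_rot: [0.752, 0.659, 0.0, 0.0]
ft_force: [0.8, 0.2, -1.2]
width: 0.0289
grip_force: 18.7
[246.8, 255.1, 21.4, 16.3]
```

View pics/s5.png

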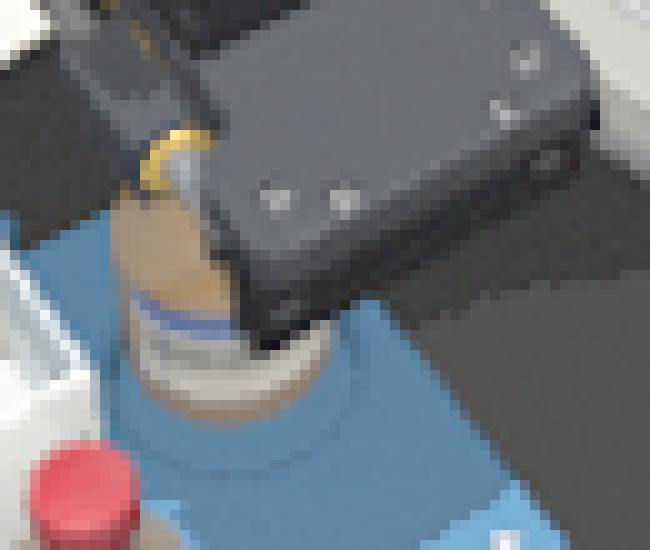

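```bash
python3 -m pendant '[[0,0,-0.03,0],[0,0,-0.03,0],[0,0,-0.03,0.1],[0,0,-0.02,0.12],[0,0,0,0.12],[0,0,0,0.12],[0,0,0,0.12],[0,0,0,0.12]]'
python3 -m pendant '[[0,0,0,0.12],[0,0,0,0.12],[0,0,0,0.12],[0,0,0,0.12],[0,0,0,0.12],[0,0,0,0],[0,0,0,0]]'
python3 -c "
from h import *
go(.599,-.149,.0475,.125)"
```

```text
time: 7.53
ee_pos: [0.5265, 0.2338, 0.1825]
eef_rot: [0.934, 0.358, -0.0, 0.0]
ft_force: [-0.7, 0.6, -1.1]
width: 0.029
grip_force: 18.7
time: 8.12
ee_pos: [0.5264, 0.2339, 0.1825]
eef_rot: [0.997, 0.071, -0.0, 0.0]
ft_force: [0.5, 0.9, -1.3]
width: 0.0291
grip_force: 18.7
t 8.1 pos [0.5264 0.2339 0.1825] th 0.143 tilt 0.001 w 0.0291 shift [0.0174 0.3893 0.1352] turn 0.018
```

```bash
python3 -m pendant '[[0.001,0.02,0,0],[0.002,0.04,0,0],[0.002,0.04,0,0],[0.002,0.04,0,0],[0.002,0.04,0,0],[0.002,0.04,0,0],[0.002,0.04,0,0],[0.002,0.04,0,0]]'
python3 -m pendant '[[0.002,0.04,0,0],[0.002,0.029,0,0],[0,0.02,0,0.018],[0,0,0.03,0],[0,0,0.03,0],[0,0,0.03,0],[0,0,0.025,0],[0,0,0,0]]'
python3 -m pendant '[[0,0,0.008,0],[0,0,0.005,0],[0,0,0.004,0],[0,0,0,0],[0,0,0,0]]'
python3 -c "
from h import *
go(.599,-.149,.0475,.125); print(r.read_state()['ft_force'])
c=cam('scene');I=c['img'][130:230,280:430,::-1].astype(float);I=np.clip((I/255)**.5*255,0,255).astype(np.uint8);cv2.imwrite('pics/s6.png',cv2.resize(I,None,fx=5,fy=5,interpolation=cv2.INTER_NEAREST))"
```

```text
time: 8.78
ee_pos: [0.5829, -0.0633, 0.1827]
eef_rot: [0.997, 0.072, -0.0, 0.0]
ft_force: [1.4, -0.1, -1.1]
width: 0.029
grip_force: 18.7
time: 9.45
ee_pos: [0.5959, -0.1474, 0.0625]
eef_rot: [0.998, 0.062, -0.004, -0.002]
ft_force: [-1.0, -0.1, -1.8]
width: 0.0288
grip_force: 18.7
time: 9.87
ee_pos: [0.5998, -0.1487, 0.0516]
eef_rot: [0.998, 0.06, 0.001, 0.0]
ft_force: [-0.2, 0.0, -1.1]
width: 0.0292
grip_force: 18.7
t 9.9 pos [ 0.5998 -0.1487  0.0516] th 0.121 tilt 0.001 w 0.0292 shift [-0.0008  0.0002  0.0041] turn -0.004
[-0.24404275  0.00745979 -1.07569553]
```

View pics/s6.png

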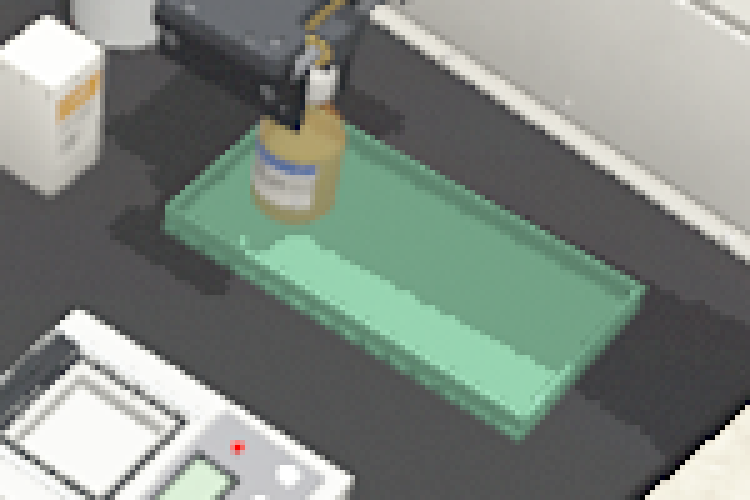

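```bash
python3 -m pendant '[[0,0,0.002,0],[0,0,0.002,0],[0,0,0,0],[0,0,0,0]]'
python3 -c "
from h import *
s=r.read_state();p=np.array(s['ee_pos']);M=rot(s['eef_rot'])
c=cam('scene')
f=lambda q:np.round((proj(c,q)-[280,130])*5)
for k in(.011,-.01,-.03,-.05): print(k,[f(p+M[:,1]*o+M[:,2]*k) for o in(-.015,-.03)])
for z in (.004,.05,.1):print(z,f([p[0],p[1],z]))
print(s['ft_force'],p)
for n in('top','scene'):
  cam(n);print([(o['bbox'],o['score']) for o in r.outline_of('amber_bottle',n)])
"
```

```text
time: 10.25
ee_pos: [0.5993, -0.1487, 0.0468]
eef_rot: [0.998, 0.06, 0.0, 0.0]
ft_force: [0.2, -0.7, -1.2]
width: 0.0289
grip_force: 18.7
0.011 [array([277., 176.]), array([260., 191.])]
-0.01 [array([281., 148.]), array([264., 163.])]
-0.03 [array([285., 120.]), array([268., 135.])]
-0.05 [array([289.,  92.]), array([272., 107.])]
0.004 [287. 203.]
0.05 [296. 143.]
0.1 [306.  73.]
[ 0.16891864 -0.6655609  -1.24452514] [ 0.59925325 -0.14869813  0.04678164]
[]
[([340.4, 162.8, 17.1, 27.5], 0.86)]
```

```bash
python3 -m pendant '[[0,0,0.001,0],[0,0,0.001,0],[0,0,0,0]]'
python3 -m pendant '[[0,0,0.001,0],[0,0,0,0],[0,0,0,0]]'
```

```text
time: 10.75
ee_pos: [0.6004, -0.1489, 0.0464]
eef_rot: [0.998, 0.06, 0.001, 0.001]
ft_force: [-2.5, -0.2, 9.6]
width: 0.0288
grip_force: 20.5
time: 11.0
ee_pos: [0.6008, -0.149, 0.0462]
eef_rot: [0.998, 0.06, 0.002, 0.001]
ft_force: [-3.5, -0.6, 16.0]
width: 0.0293
grip_force: 21.5
```

```bash
python3 -m pendant '[[0,0,-0.001,0],[0,0,-0.001,0],[0,0,0,0]]'
python3 -m pendant '[[0,0,0,0],[0,0,0,0],[0,0,0,0],[0,0,0,0],[0,0,0,0],[0,0,0,0],[0,0,0,0],[0,0,0,0]]' 1
python3 -m pendant '[[0,0,-0.02,0],[0,0,-0.03,0],[0,0,-0.04,0],[0,0,-0.04,0],[0,0,-0.02,0],[0,0,0,0],[0,0,0,0]]'
python3 -c "
from h import *
s=r.read_state();p=np.array(s['ee_pos']);M=rot(s['eef_rot'])
c=cam('scene')
f=lambda q:np.round((proj(c,q)-[260,70])*5)
for k in(.011,-.01,-.03,-.059): print(k,[f(p+M[:,1]*o+M[:,2]*k) for o in(-.058,-.0435,.0435)])
go(.5435,.355,.048,1.44); print([o['bbox'] for o in r.outline_of('amber_bottle','scene')])
I=c['img'][70:190,260:420,::-1].astype(float);I=np.clip((I/255)**.5*255,0,255).astype(np.uint8);cv2.imwrite('pics/s7.png',cv2.resize(I,None,fx=5,fy=5,interpolation=cv2.INTER_NEAREST))"
```

```text
time: 11.25
ee_pos: [0.5997, -0.1488, 0.0464]
eef_rot: [0.998, 0.06, 0.001, 0.0]
ft_force: [-0.5, 0.5, 6.2]
width: 0.0292
grip_force: 19.9
time: 11.92
ee_pos: [0.5992, -0.1487, 0.0457]
eef_rot: [0.998, 0.06, -0.0, 0.0]
ft_force: [-0.7, 0.1, 0.7]
width: 0.0747
grip_force: 0.0
time: 12.5
ee_pos: [0.5998, -0.1487, 0.1968]
eef_rot: [0.998, 0.06, 0.001, 0.001]
ft_force: [0.2, -0.6, -1.6]
width: 0.0872
grip_force: 0.0
0.011 [array([355., 298.]), array([373., 283.]), array([476., 198.])]
-0.01 [array([360., 263.]), array([378., 248.]), array([482., 164.])]
-0.03 [array([364., 228.]), array([383., 214.]), array([488., 129.])]
-0.059 [array([371., 176.]), array([390., 162.]), array([497.,  78.])]
t 12.6 pos [ 0.599  -0.1487  0.1953] th 0.121 tilt 0.000 w 0.0867 shift [ 0.0056 -0.5068  0.1471] turn -1.319
[[340.4, 159.1, 16.4, 31.7]]
```

View pics/s7.png

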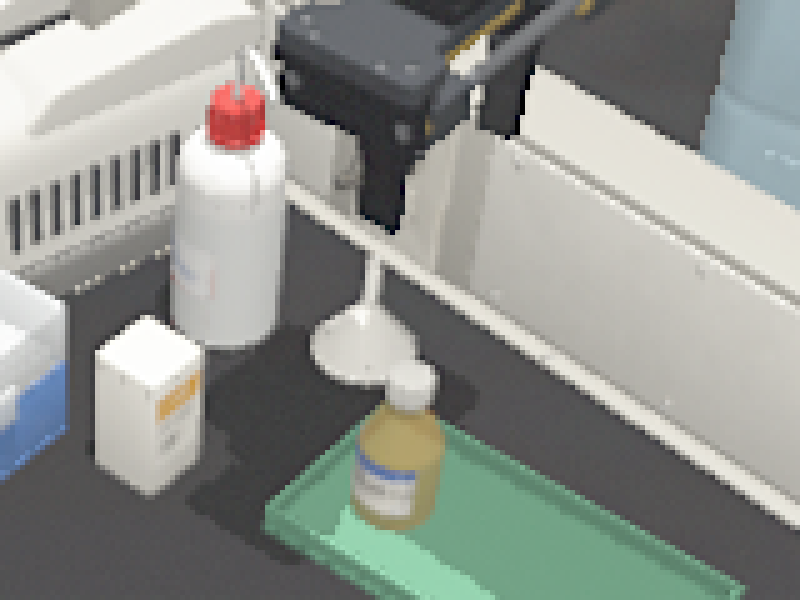

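```bash
python3 -m pendant '[[0,-0.027,0,0],[0,-0.04,0,0],[0.001,-0.04,0,0],[0.001,-0.04,0,0],[0.001,-0.04,0,0],[0.001,-0.04,0,0],[0.001,-0.04,0,0],[0,-0.04,0,0]]' 1
python3 -m pendant '[[0,-0.04,0,0],[0,-0.04,0,0],[0,-0.04,0,0],[0,-0.04,0,0],[0,-0.04,0,0],[0,0,0,-0.12],[0,0,0,-0.12],[0,0,0,-0.12]]'
python3 -m pendant '[[0,0,0,-0.12],[0,0,0,-0.12],[0,0,0,-0.12],[0,0,0,-0.12],[0,0,0,-0.12],[0,0,0,-0.12],[0,0,0,-0.12],[0,0,0,-0.12]]'
python3 -m pendant '[[0,0,0,0],[0,0,0,0],[0,0,0,0]]'
python3 -c "
from h import *
go(.5435,.355,.046,1.44);print(r.read_state()['joint_positions'])"
```

```text
time: 13.27
ee_pos: [0.5661, 0.158, 0.1942]
eef_rot: [0.998, 0.06, -0.001, 0.0]
ft_force: [1.3, -0.1, 0.2]
width: 0.0869
grip_force: 0.0
time: 13.93
ee_pos: [0.5418, 0.3561, 0.1937]
eef_rot: [0.97, 0.242, -0.001, 0.0]
ft_force: [-0.6, -0.9, -0.2]
width: 0.087
grip_force: 0.0
time: 14.6
ee_pos: [0.5426, 0.3548, 0.1939]
eef_rot: [0.749, 0.662, -0.001, -0.0]
ft_force: [1.0, -0.8, 0.4]
width: 0.087
grip_force: 0.0
time: 14.85
ee_pos: [0.5428, 0.355, 0.1949]
eef_rot: [0.753, 0.658, -0.001, -0.0]
ft_force: [0.2, 0.3, -0.3]
width: 0.087
grip_force: 0.0
t 14.8 pos [0.5428 0.355  0.1949] th 1.437 tilt 0.001 w 0.0870 shift [0.0002 0.0008 0.1489] turn -0.003
[ 0.10846075  0.66148193 -1.18570688  1.34658261  0.60588413  1.52231669
 -1.15598552]
```

```bash
python3 -m pendant '[[0,0,0.03,0],[0,0,0.035,0],[0,0,0.035,0],[0,0,0.03,0],[0,0,0.018,0],[0,0,0,0],[0,0,0,0]]'
python3 -m pendant '[[0,0,0,0],[0,0,0,0],[0,0,0,0],[0,0,0,0],[0,0,0,0],[0,0,0,0],[0,0,0,0],[0,0,0,0]]' 0 20
python3 -m pendant '[[0,0,0,0],[0,0,0,0],[0,0,0,0],[0,0,0,0]]'
python3 -m pendant '[[0,0,-0.005,0],[0,0,-0.01,0],[0,0,-0.015,0],[0,0,0,0],[0,0,0,0]]'
python3 -c "
from h import *
c=cam('scene');print([o['bbox'] for o in r.outline_of('white_bottle','scene')]);I=c['img'][210:330,150:310,::-1].astype(float);I=np.clip((I/255)**.5*255,0,255).astype(np.uint8);cv2.imwrite('pics/s8.png',cv2.resize(I,None,fx=5,fy=5,interpolation=cv2.INTER_NEAREST))"
```

```text
time: 15.43
ee_pos: [0.5427, 0.355, 0.0474]
eef_rot: [0.752, 0.659, -0.001, -0.0]
ft_force: [1.0, 0.2, 1.4]
width: 0.0874
grip_force: 0.0
time: 16.1
ee_pos: [0.5431, 0.3552, 0.0477]
eef_rot: [0.752, 0.66, -0.0, 0.0]
ft_force: [1.5, -0.5, 0.2]
width: 0.0415
grip_force: 0.0
time: 16.43
ee_pos: [0.5455, 0.3562, 0.0502]
eef_rot: [0.752, 0.659, 0.003, 0.001]
ft_force: [4.7, -1.7, 16.3]
width: 0.0156
grip_force: 14.1
time: 16.85
ee_pos: [0.5434, 0.3558, 0.079]
eef_rot: [0.751, 0.66, 0.001, 0.0]
ft_force: [0.4, 0.7, -0.5]
width: 0.0006
grip_force: 0.0
[[201.4, 291.3, 22.8, 12.6], [225.4, 267.7, 20.4, 36.0]]
```

View pics/s8.png

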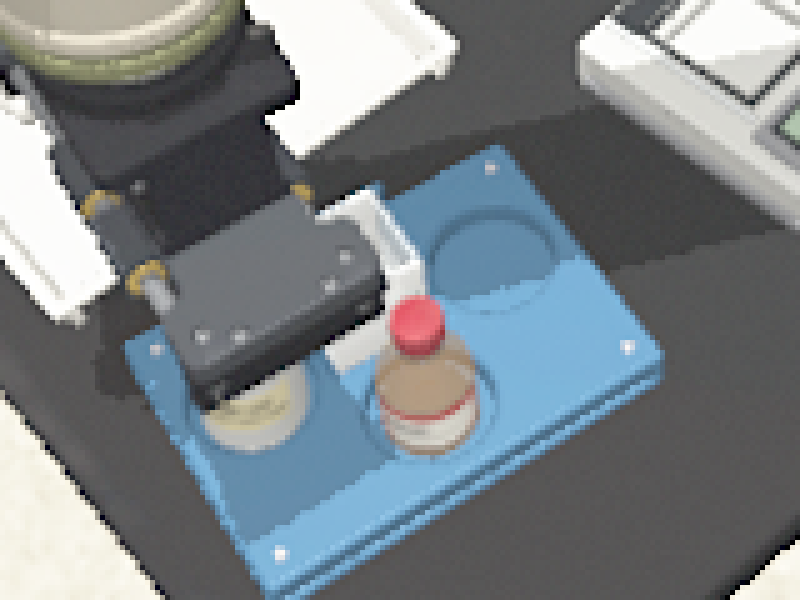

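```bash
python3 -m pendant '[[0,0,-0.02,0],[0,0,-0.02,0],[0,0,0,0],[0,0,0,0],[0,0,0,0],[0,0,0,0],[0,0,0,0],[0,0,0,0]]' 1
python3 -m pendant '[[0,0,0,0],[0,0,0,0],[0,0,0,0],[0,0,0,0],[0,0,0,0],[0,0,0,0]]' 1
python3 -m pendant '[[0,0,0.03,0],[0,0,0.03,0],[0,0,0.02,0],[0,0,0.01,0],[0,0,0,0],[0,0,0,0],[0,0,0,0]]'
python3 -c "
from h import *
go(.5435,.355,.022,1.44);print(r.read_state()['ft_force'])
s=r.read_state();p=np.array(s['ee_pos']);M=rot(s['eef_rot'])
c=cam('scene')
f=lambda q:np.round((proj(c,q)-[150,210])*5)
for k in(.011,-.01,-.03,-.059): print(k,[f(p+M[:,1]*o+M[:,2]*k) for o in(-.058,-.0435,.0435)])
I=c['img'][210:330,150:310,::-1].astype(float);I=np.clip((I/255)**.5*255,0,255).astype(np.uint8);cv2.imwrite('pics/s9.png',cv2.resize(I,None,fx=5,fy=5,interpolation=cv2.INTER_NEAREST))"
```

```text
time: 17.62
ee_pos: [0.5429, 0.355, 0.117]
eef_rot: [0.752, 0.66, -0.001, -0.0]
ft_force: [-0.9, 0.1, 0.8]
width: 0.0458
grip_force: 0.0
time: 18.12
ee_pos: [0.5431, 0.3552, 0.1178]
eef_rot: [0.752, 0.66, 0.0, 0.0]
ft_force: [0.8, 0.2, 0.5]
width: 0.0835
grip_force: 0.0
time: 18.7
ee_pos: [0.5437, 0.3561, 0.0294]
eef_rot: [0.752, 0.66, 0.001, -0.0]
ft_force: [0.2, 0.3, 0.1]
width: 0.0873
grip_force: 0.0
t 18.7 pos [0.5437 0.3561 0.0294] th 1.441 tilt 0.002 w 0.0873 shift [-0.0011 -0.      0.0074] turn 0.001
[0.17205075 0.34683311 0.14106249]
0.011 [array([307., 503.]), array([291., 477.]), array([197., 329.])]
-0.01 [array([301., 480.]), array([284., 453.]), array([189., 304.])]
-0.03 [array([295., 457.]), array([278., 431.]), array([181., 280.])]
-0.059 [array([285., 423.]), array([268., 396.]), array([170., 243.])]
```

View pics/s9.png

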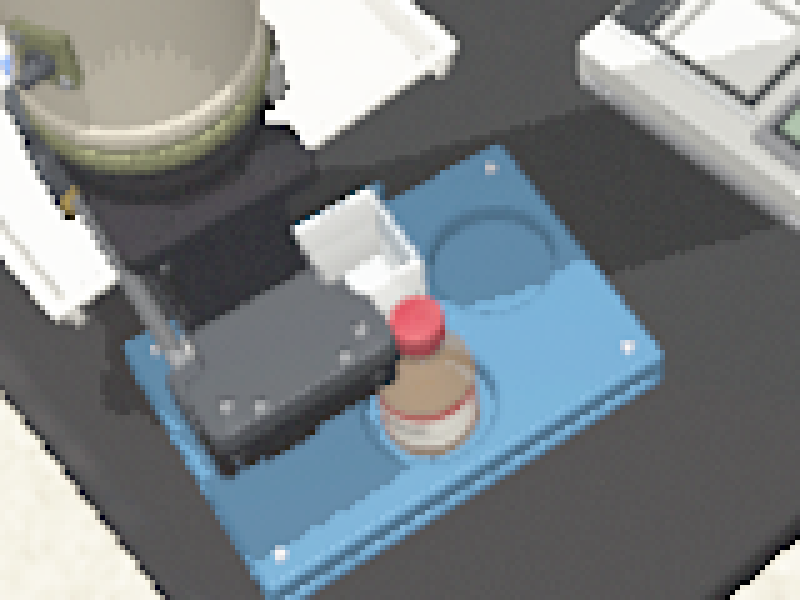

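```bash
python3 -m pendant '[[0,0,0.005,0],[0,0,0.004,0],[0,0,0.003,0],[0,0,0,0],[0,0,0,0]]'
python3 -m pendant '[[0,0,0,0],[0,0,0,0],[0,0,0,0],[0,0,0,0],[0,0,0,0],[0,0,0,0],[0,0,0,0]]' 0 20
python3 -m pendant '[[0,0,0,0],[0,0,0,0]]'
python3 -m pendant '[[0,0,0,0],[0,0,0,0],[0,0,0,0]]'
```

```text
time: 19.17
ee_pos: [0.543, 0.3551, 0.0155]
eef_rot: [0.752, 0.66, -0.0, 0.0]
ft_force: [-0.1, 0.8, 0.4]
width: 0.0871
grip_force: 0.0
time: 19.75
ee_pos: [0.5431, 0.3552, 0.0157]
eef_rot: [0.752, 0.66, -0.0, 0.0]
ft_force: [-0.4, 0.2, 0.2]
width: 0.0483
grip_force: 0.0
time: 19.92
ee_pos: [0.5431, 0.3552, 0.0157]
eef_rot: [0.752, 0.66, 0.0, 0.0]
ft_force: [0.2, 0.7, -0.2]
width: 0.0466
grip_force: 20.0
time: 20.17
ee_pos: [0.5432, 0.3552, 0.0158]
eef_rot: [0.752, 0.66, 0.0, 0.0]
ft_force: [-0.2, 0.1, -0.3]
width: 0.0463
grip_force: 20.0
```

```bash
python3 -m pendant '[[0,0,-0.01,0],[0,0,-0.02,0],[0,0,-0.03,0],[0,0,-0.03,0],[0,0,-0.03,0.12],[0,0,-0.02,0.12],[0,0,0,0.12],[0,0,0,0.12]]'
python3 -m pendant '[[0,0,0,0.12],[0,0,0,0.12],[0,0,0,0.12],[0,0,0,0.12],[0,0,0,0.12],[0,0,0,0.12],[0,0,0,0.12],[0,0,0,0]]'
python3 -c "
from h import *
go(.53,-.158,.012,.125)"
```

```text
time: 20.83
ee_pos: [0.5433, 0.356, 0.1582]
eef_rot: [0.888, 0.46, 0.001, -0.0]
ft_force: [0.7, -0.5, -1.4]
width: 0.0467
grip_force: 20.0
time: 21.5
ee_pos: [0.5428, 0.3555, 0.1565]
eef_rot: [0.998, 0.058, 0.0, 0.0]
ft_force: [0.6, 0.3, -0.9]
width: 0.0466
grip_force: 20.0
t 21.5 pos [0.5428 0.3555 0.1565] th 0.116 tilt 0.000 w 0.0466 shift [-0.072   0.5086  0.1445] turn -0.009
```

```bash
python3 -m pendant '[[-0.003,0.025,0,0],[-0.006,0.04,0,0],[-0.006,0.04,0,0],[-0.006,0.04,0,0],[-0.006,0.04,0,0],[-0.006,0.04,0,0],[-0.006,0.04,0,0],[-0.006,0.04,0,0]]'
python3 -m pendant '[[-0.006,0.04,0,0],[-0.006,0.04,0,0],[-0.006,0.04,0,0],[-0.006,0.04,0,0],[-0.003,0.028,0,0],[0,0.016,0,0],[0,0,0,0],[0,0,0,0]]'
python3 -c "
from h import *
go(.53,-.158,.012,.125)"
python3 -m pendant '[[0,0,0.02,0],[0,0,0.035,0],[0,0,0.035,0],[0,0,0.025,0],[0,0,0.01,0],[0,0,0,0],[0,0,0,0]]'
python3 -c "
from h import *
go(.53,-.158,.0096,.125)"
```

```text
time: 22.17
ee_pos: [0.5346, 0.0453, 0.1562]
eef_rot: [0.998, 0.063, 0.0, 0.0]
ft_force: [1.1, 0.1, -0.2]
width: 0.0463
grip_force: 20.0
time: 22.83
ee_pos: [0.5331, -0.1583, 0.1558]
eef_rot: [0.998, 0.061, 0.0, -0.0]
ft_force: [0.0, 1.4, -0.5]
width: 0.0468
grip_force: 20.0
t 22.8 pos [ 0.5331 -0.1583  0.1558] th 0.123 tilt 0.001 w 0.0468 shift [-0.003  -0.0006  0.1438] turn -0.002
time: 23.42
ee_pos: [0.5338, -0.1573, 0.0318]
eef_rot: [0.998, 0.062, 0.0, -0.0]
ft_force: [0.5, -0.1, 0.4]
width: 0.0462
grip_force: 20.0
t 23.4 pos [ 0.5338 -0.1573  0.0318] th 0.124 tilt 0.001 w 0.0462 shift [-0.0039  0.0002  0.0222] turn -0.001
```

```bash
python3 -m pendant '[[-0.004,0,0.008,0],[0,0,0.008,0],[0,0,0.004,0],[0,0,0,0],[0,0,0,0]]'
python3 -m pendant '[[0,0,0.001,0],[0,0,0.001,0],[0,0,0,0]]'
```

```text
time: 23.83
ee_pos: [0.529, -0.1592, 0.0108]
eef_rot: [0.998, 0.06, -0.0, 0.0]
ft_force: [0.5, -1.0, -1.3]
width: 0.0464
grip_force: 20.0
time: 24.08
ee_pos: [0.5295, -0.1593, 0.0096]
eef_rot: [0.998, 0.06, 0.0, 0.0]
ft_force: [-2.6, 1.1, 7.2]
width: 0.0464
grip_force: 20.0
```

Contact. Release, rise, and head for the red-cap bottle (closing along block y, turn +0.25).

```bash
python3 -m pendant '[[0,0,0,0],[0,0,0,0],[0,0,0,0],[0,0,0,0],[0,0,0,0],[0,0,0,0],[0,0,0,0],[0,0,0,0]]' 1
python3 -m pendant '[[0,0,-0.02,0],[0,0,-0.03,0],[0,0,-0.04,0],[0,0,-0.04,0],[0,0,-0.03,0],[0,0,0,0]]'
python3 -m pendant '[[0,-0.025,0,0],[0,-0.04,0,0],[0,-0.04,0,0],[0,-0.04,0,0],[0,-0.04,0,0],[0,-0.04,0,0],[0,-0.04,0,0],[0,-0.04,0,0]]'
python3 -m pendant '[[0,-0.04,0,0],[0,-0.04,0,0],[0,-0.04,0,0],[0,-0.03,0,0],[0,0,0,0.12],[0,0,0,0.12],[0,0,0,0.016],[0,0,0,0]]'
python3 -c "
from h import *
go(.488,.301,.013,-.132)
for n in('top','scene'):
  c=cam(n)
  for t,z in(('amber_bottle',.04),('white_bottle',.04),('redcap_bottle',.04)):
    for o in r.outline_of(t,n)[:2]: b=o['bbox'];print(n,t,round(o['score'],2),np.round(b,1),np.round(ray(c,b[0],b[1],z),3))"
```

```text
time: 24.75
ee_pos: [0.529, -0.1592, 0.0087]
eef_rot: [0.998, 0.06, 0.0, 0.0]
ft_force: [0.3, -0.6, -0.3]
width: 0.0859
grip_force: 0.0
time: 25.25
ee_pos: [0.5322, -0.1594, 0.1753]
eef_rot: [0.998, 0.06, 0.004, 0.002]
ft_force: [0.5, 0.1, -0.1]
width: 0.0874
grip_force: 0.0
time: 25.92
ee_pos: [0.4917, 0.1452, 0.1689]
eef_rot: [0.998, 0.06, 0.0, 0.0]
ft_force: [0.5, 0.4, 0.4]
width: 0.0875
grip_force: 0.0
time: 26.58
ee_pos: [0.4742, 0.2924, 0.1686]
eef_rot: [0.998, -0.067, 0.0, 0.0]
ft_force: [-0.2, -0.3, 1.8]
width: 0.087
grip_force: 0.0
t 26.6 pos [0.4742 0.2924 0.1686] th -0.133 tilt 0.000 w 0.0870 shift [ 0.0125 -0.0105  0.1556] turn -0.001
top amber_bottle 0.57 [353.4 198.8  23.5  24.9] [ 0.596 -0.146  0.04 ]
top white_bottle 0.69 [357.9 225.2  20.8  22.7] [ 0.53  -0.157  0.04 ]
scene amber_bottle 0.76 [339.8 158.5  14.1  32. ] [ 0.605 -0.159  0.04 ]
scene white_bottle 0.74 [361.2 173.1  22.1  30.7] [ 0.529 -0.16   0.04 ]
scene redcap_bottle 0.75 [234.1 285.4  19.2  33.1] [0.49  0.298 0.04 ]
```

```bash
python3 -m pendant '[[0.0125,-0.0095,0,0],[0,0,0.03,0],[0,0,0.04,0],[0,0,0.04,0],[0,0,0.025,0],[0,0,0.012,0],[0,0,0,0],[0,0,0,0]]'
python3 -m pendant '[[0,0,0.005,0],[0,0,0.005,0],[0,0,0,0],[0,0,0,0]]'
python3 -m pendant '[[0,0,0,0],[0,0,0,0],[0,0,0,0],[0,0,0,0],[0,0,0,0],[0,0,0,0],[0,0,0,0],[0,0,0,0]]' 0 20
python3 -m pendant '[[0,0,0,0],[0,0,0,0],[0,0,0,0],[0,0,0,0]]'
```

```text
time: 27.65
ee_pos: [0.4876, 0.3004, 0.0218]
eef_rot: [0.998, -0.067, -0.0, 0.0]
ft_force: [0.4, -0.1, 1.3]
width: 0.0875
grip_force: 0.0
time: 27.98
ee_pos: [0.488, 0.3001, 0.012]
eef_rot: [0.998, -0.068, 0.0, -0.0]
ft_force: [0.3, -0.0, 0.1]
width: 0.0873
grip_force: 0.0
time: 28.65
ee_pos: [0.4878, 0.3001, 0.0117]
eef_rot: [0.998, -0.068, -0.0, 0.0]
ft_force: [-1.1, -1.7, 1.0]
width: 0.0422
grip_force: 2.3
time: 28.98
ee_pos: [0.4878, 0.3001, 0.0117]
eef_rot: [0.998, -0.068, 0.0, 0.0]
ft_force: [-0.6, -0.8, 0.1]
width: 0.0413
grip_force: 20.0
```

```bash
python3 -m pendant '[[0,0,0,0],[0,0,0,0],[0,0,0,0],[0,0,0.003,0],[0,0,0.003,0],[0,0,0,0]]' 0.7
python3 -m pendant '[[0,0,0,0],[0,0,0,0],[0,0,0,0],[0,0,0,0],[0,0,0,0],[0,0,0,0],[0,0,0,0],[0,0,0,0]]' 0 20
python3 -m pendant '[[0,0,0,0],[0,0,0,0]]'
```

```text
time: 29.48
ee_pos: [0.4875, 0.2999, 0.0049]
eef_rot: [0.998, -0.068, -0.0, 0.0]
ft_force: [0.0, 0.0, -0.4]
width: 0.0604
grip_force: 0.0
time: 30.15
ee_pos: [0.4879, 0.3002, 0.0058]
eef_rot: [0.998, -0.068, 0.0, 0.0]
ft_force: [-0.0, 0.3, 2.0]
width: 0.0416
grip_force: 20.0
time: 30.32
ee_pos: [0.4879, 0.3002, 0.0058]
eef_rot: [0.998, -0.068, 0.0, -0.0]
ft_force: [-0.5, -0.1, 0.9]
width: 0.0415
grip_force: 20.0
```

```bash
python3 -m pendant '[[0,0,-0.01,0],[0,0,-0.02,0],[0,0,-0.03,0],[0,0,-0.03,0],[0,0,-0.03,0],[0,0,-0.02,-0.1],[0,0,-0.01,-0.1],[0,0,0,-0.057]]'
python3 -m pendant '[[0,0,0,0],[0,0,0,0]]'
python3 -c "
from h import *
go(.461,-.167,.0,.125)"
```

```text
time: 30.98
ee_pos: [0.4888, 0.3012, 0.1592]
eef_rot: [0.998, 0.064, 0.002, -0.001]
ft_force: [-0.2, -0.7, -2.2]
width: 0.0411
grip_force: 20.0
time: 31.15
ee_pos: [0.4876, 0.3, 0.1558]
eef_rot: [0.998, 0.06, -0.0, 0.0]
ft_force: [-0.5, -0.2, -1.5]
width: 0.0412
grip_force: 20.0
t 31.1 pos [0.4876 0.3    0.1558] th 0.120 tilt 0.000 w 0.0412 shift [-0.0821  0.4605  0.1559] turn -0.005
```

```bash
python3 -m pendant '[[-0.005,0.03,0,0],[-0.007,0.04,0,0],[-0.007,0.04,0,0],[-0.007,0.04,0,0],[-0.007,0.04,0,0],[-0.007,0.04,0,0],[-0.007,0.04,0,0],[-0.007,0.04,0,0]]'
python3 -m pendant '[[-0.007,0.04,0,0],[-0.007,0.04,0,0],[-0.007,0.04,0,0],[-0.007,0.03,0,0],[0,0,0,0],[0,0,0,0]]'
python3 -m pendant '[[0,0,0.02,0],[0,0,0.035,0],[0,0,0.035,0],[0,0,0.025,0],[0,0,0.015,0],[0,0,0,0],[0,0,0,0]]'
python3 -c "
from h import *
go(.461,-.167,.0,.125)"
```

```text
time: 31.82
ee_pos: [0.471, -0.016, 0.1556]
eef_rot: [0.998, 0.06, -0.0, 0.0]
ft_force: [2.2, -0.1, -1.7]
width: 0.0413
grip_force: 20.0
time: 32.32
ee_pos: [0.4614, -0.1679, 0.1552]
eef_rot: [0.998, 0.058, -0.001, -0.0]
ft_force: [-0.2, 1.4, -1.8]
width: 0.0412
grip_force: 20.0
time: 32.9
ee_pos: [0.4621, -0.1649, 0.0255]
eef_rot: [0.998, 0.061, -0.001, -0.001]
ft_force: [0.8, 0.1, -0.7]
width: 0.0413
grip_force: 20.0
t 32.9 pos [ 0.4621 -0.1649  0.0255] th 0.123 tilt 0.002 w 0.0413 shift [-0.0013  0.002   0.0255] turn -0.002
```

```bash
python3 -m pendant '[[0,0,0.01,0],[0,0,0.008,0],[0,0,0.005,0],[0,0,0.001,0],[0,0,0,0],[0,0,0,0]]'
python3 -m pendant '[[0,0,0.001,0],[0,0,0.001,0],[0,0,0,0]]'
```

```text
time: 33.4
ee_pos: [0.4625, -0.1664, 0.002]
eef_rot: [0.998, 0.061, 0.0, 0.0]
ft_force: [0.1, 0.1, -1.7]
width: 0.0415
grip_force: 20.0
time: 33.65
ee_pos: [0.4624, -0.1664, -0.0002]
eef_rot: [0.998, 0.061, 0.0, 0.0]
ft_force: [-0.4, -0.6, -2.2]
width: 0.0413
grip_force: 20.0
```

```bash
python3 -m pendant '[[0,0,0.001,0],[0,0,0,0],[0,0,0,0]]'
```

```text
time: 33.9
ee_pos: [0.4626, -0.1665, -0.0003]
eef_rot: [0.998, 0.061, 0.0, 0.0]
ft_force: [-3.6, 1.0, 9.9]
width: 0.0414
grip_force: 20.0
```

```bash
python3 -m pendant '[[0,0,0,0],[0,0,0,0],[0,0,0,0],[0,0,0,0],[0,0,0,0],[0,0,0,0],[0,0,0,0],[0,0,0,0]]' 1
python3 -m pendant '[[0,0,-0.02,0],[0,0,-0.03,0],[0,0,-0.04,0],[0,0,-0.04,0],[0,0,-0.03,0],[0,0,0,0],[0,0,0,0]]'
python3 -m pendant '[[0.008,-0.025,0,0],[0.012,-0.038,0,0],[0.012,-0.038,0,0],[0.012,-0.038,0,0],[0.012,-0.038,0,0],[0.012,-0.038,0,0],[0.012,-0.038,0,0],[0.012,-0.038,0,0]]'
python3 -m pendant '[[0.012,-0.038,0,0],[0.012,-0.038,0,0],[0.012,-0.038,0,0],[0.012,-0.038,0,0],[0.002,-0.002,0,0.12],[0,0,0,0.12],[0,0,0,0.015],[0,0,0,0]]'
python3 -c "
from h import *
for n in('top','scene'):
  c=cam(n)
  for t,z in(('amber_bottle',.04),('white_bottle',.04),('redcap_bottle',.04),('sample_cell',.04)):
    for o in r.outline_of(t,n)[:2]: b=o['bbox'];print(n,t,round(o['score'],2),np.round(b,1),np.round(ray(c,b[0],b[1],z),3))
go(.549,.293,.01,-.132)"
```

```text
time: 34.57
ee_pos: [0.4623, -0.1664, -0.0013]
eef_rot: [0.998, 0.061, -0.0, 0.0]
ft_force: [-0.2, -0.1, 1.0]
width: 0.0839
grip_force: 0.0
time: 35.15
ee_pos: [0.4634, -0.1668, 0.1606]
eef_rot: [0.998, 0.061, 0.002, 0.001]
ft_force: [-1.1, -0.0, -0.9]
width: 0.0873
grip_force: 0.0
time: 35.82
ee_pos: [0.5175, 0.1353, 0.1574]
eef_rot: [0.998, 0.061, -0.001, 0.0]
ft_force: [1.1, -0.6, 0.5]
width: 0.0876
grip_force: 0.0
time: 36.48
ee_pos: [0.5487, 0.2922, 0.1574]
eef_rot: [0.998, -0.065, -0.001, 0.001]
ft_force: [-0.1, -0.7, 0.0]
width: 0.087
grip_force: 0.0
top amber_bottle 0.54 [351.  200.4  19.   23.1] [ 0.592 -0.14   0.04 ]
top white_bottle 0.82 [357.8 225.8  22.6  19. ] [ 0.528 -0.157  0.04 ]
top redcap_bottle 0.71 [359.5 251.   16.7  18.6] [ 0.466 -0.161  0.04 ]
top sample_cell 0.21 [358.  227.2  59.4  96.9] [ 0.525 -0.157  0.04 ]
scene amber_bottle 0.98 [338.6 160.9  17.5  32.7] [ 0.6   -0.149  0.04 ]
scene white_bottle 0.74 [359.5 171.8  19.3  33. ] [ 0.535 -0.16   0.04 ]
scene redcap_bottle 0.88 [382.4 185.6  15.9  33.8] [ 0.462 -0.166  0.04 ]
scene sample_cell 0.95 [218.3 268.   34.3  36. ] [0.548 0.297 0.04 ]
t 37.0 pos [0.5493 0.2924 0.1588] th -0.133 tilt 0.000 w 0.0871 shift [-0.0004 -0.0005  0.1488] turn -0.001
```

```bash
python3 -m pendant '[[0,0,0.03,0],[0,0,0.04,0],[0,0,0.04,0],[0,0,0.025,0],[0,0,0.008,0],[0,0,0,0],[0,0,0,0]]'
python3 -m pendant '[[0,0,0.004,0],[0,0,0,0],[0,0,0,0]]'
python3 -m pendant '[[0,0,0,0],[0,0,0,0],[0,0,0,0],[0,0,0,0],[0,0,0,0],[0,0,0,0],[0,0,0,0],[0,0,0,0]]' 0 15
python3 -m pendant '[[0,0,0,0],[0,0,0,0],[0,0,0,0]]'
```

```text
time: 37.57
ee_pos: [0.5498, 0.2932, 0.0171]
eef_rot: [0.998, -0.066, 0.0, -0.0]
ft_force: [-0.2, 0.7, 0.8]
width: 0.0869
grip_force: 0.0
time: 37.82
ee_pos: [0.5499, 0.293, 0.013]
eef_rot: [0.998, -0.067, 0.001, -0.0]
ft_force: [0.3, 0.3, -0.2]
width: 0.0873
grip_force: 0.0
time: 38.48
ee_pos: [0.5492, 0.2924, 0.0117]
eef_rot: [0.998, -0.067, -0.0, 0.0]
ft_force: [-0.6, -1.1, -0.6]
width: 0.046
grip_force: 15.0
time: 38.73
ee_pos: [0.5492, 0.2924, 0.0117]
eef_rot: [0.998, -0.067, -0.0, 0.0]
ft_force: [-1.9, -0.9, 0.7]
width: 0.0459
grip_force: 15.0
```

```bash
python3 -m pendant '[[0,0,-0.01,0],[0,0,-0.02,0],[0,0,-0.03,0],[0,0,-0.03,0],[0,0,-0.03,0],[0,0,-0.02,-0.1],[0,0,0,-0.1],[0,0,0,-0.066]]'
python3 -m pendant '[[0,0,0,0],[0,0,0,0]]'
cat > well.py <<'E'
from h import *
cx,cy,t=.5415,.062,.133
u=np.array([np.cos(t),np.sin(t)]);v=np.array([-np.sin(t),np.cos(t)])
for n in('top','scene'):
    c=r.camera(n); I=cv2.cvtColor(cv2.imread(f'pics/{n}0.png'),cv2.COLOR_BGR2GRAY)
    g=np.arange(-60,61)/1000.
    mp=np.array([[proj(c,[*(np.array([cx,cy])+a*u+b*v),.034]) for b in g] for a in g],np.float32)
    W=cv2.remap(I,mp[...,0],mp[...,1],1)
    print(n,'along x',list(zip(range(-60,61,3),W[:,50:71].mean(1).astype(int)[::3])))
    print(n,'along y',list(zip(range(-60,61,3),W[50:71].mean(0).astype(int)[::3])))
E
python3 well.py; python3 -c "
from h import *
go(.5415,.062,.13,.133)"
```

```text
time: 39.4
ee_pos: [0.5499, 0.2935, 0.1543]
eef_rot: [0.998, 0.069, 0.002, -0.001]
ft_force: [0.6, 0.9, -1.4]
width: 0.046
grip_force: 15.0
time: 39.57
ee_pos: [0.5491, 0.2927, 0.1521]
eef_rot: [0.998, 0.065, 0.0, -0.0]
ft_force: [-0.5, -0.4, -1.0]
width: 0.0459
grip_force: 15.0
top along x [(-60, np.int64(167)), (-57, np.int64(169)), (-54, np.int64(128)), (-51, np.int64(77)), (-48, np.int64(128)), (-45, np.int64(130)), (-42, np.int64(187)), (-39, np.int64(196)), (-36, np.int64(185)), (-33, np.int64(93)), (-30, np.int64(111)), (-27, np.int64(162)), (-24, np.int64(192)), (-21, np.int64(192)), (-18, np.int64(190)), (-15, np.int64(191)), (-12, np.int64(191)), (-9, np.int64(190)), (-6, np.int64(191)), (-3, np.int64(191)), (0, np.int64(191)), (3, np.int64(190)), (6, np.int64(190)), (9, np.int64(190)), (12, np.int64(191)), (15, np.int64(190)), (18, np.int64(191)), (21, np.int64(192)), (24, np.int64(187)), (27, np.int64(151)), (30, np.int64(158)), (33, np.int64(87)), (36, np.int64(58)), (39, np.int64(51)), (42, np.int64(47)), (45, np.int64(44)), (48, np.int64(37)), (51, np.int64(86)), (54, 
[... 2110 characters left out ...]
146)), (-21, np.int64(129)), (-18, np.int64(214)), (-15, np.int64(247)), (-12, np.int64(246)), (-9, np.int64(246)), (-6, np.int64(246)), (-3, np.int64(246)), (0, np.int64(246)), (3, np.int64(246)), (6, np.int64(245)), (9, np.int64(246)), (12, np.int64(245)), (15, np.int64(246)), (18, np.int64(245)), (21, np.int64(246)), (24, np.int64(248)), (27, np.int64(242)), (30, np.int64(128)), (33, np.int64(94)), (36, np.int64(231)), (39, np.int64(234)), (42, np.int64(234)), (45, np.int64(245)), (48, np.int64(246)), (51, np.int64(246)), (54, np.int64(247)), (57, np.int64(241)), (60, np.int64(158))]
t 39.7 pos [0.549  0.2926 0.1517] th 0.131 tilt 0.000 w 0.0462 shift [-0.0375  0.2276  0.0217] turn -0.002
```

```bash
python3 -m pendant '[[-0.003,0.018,0,0],[-0.006,0.035,0,0],[-0.006,0.035,0,0],[-0.006,0.035,0,0],[-0.006,0.035,0,0],[-0.006,0.035,0,0],[-0.004,0.025,0,0],[-0.001,0.01,0,0]]'
python3 -m pendant '[[0,0,0.02,0],[0,0,0.03,0],[0,0,0.03,0],[0,0,0.015,0],[0,0,0,0],[0,0,0,0],[0,0,0,0]]'
python3 -c "
from h import *
go(.5415,.062,.0217,.133)
s=r.read_state();p=np.array(s['ee_pos'])
c=cam('scene')
o=r.outline_of('sample_cell','scene')[0];print(o['score'],np.round(o['bbox'],1))
# predicted box of cell centred under TCP
M=rot(s['eef_rot'])
z0=p[2]-.0017
P=np.array([proj(c,[*(p[:2]+M[:2,0]*a*.023+M[:2,1]*b*.023),z0+h]) for a in(-1,1) for b in(-1,1) for h in(0,.056)])
print('pred min/max',P.min(0),P.max(0))
I=c['img'][150:270,235:395,::-1].astype(float);I=np.clip((I/255)**.5*255,0,255).astype(np.uint8);cv2.imwrite('pics/s10.png',cv2.resize(I,None,fx=5,fy=5,interpolation=cv2.INTER_NEAREST))
print((P-[235,150])*5)
W=np.array([proj(c,[*(np.array([.5415,.062])+M[:2,0]*a*.027+M[:2,1]*b*.027),.034]) for a in(-1,1) for b in(-1,1)]);print('well',(W-[235,150])*5)
"
```

```text
time: 40.33
ee_pos: [0.5417, 0.0566, 0.1516]
eef_rot: [0.998, 0.063, -0.0, 0.001]
ft_force: [-0.3, -1.2, -0.8]
width: 0.0459
grip_force: 15.0
time: 40.92
ee_pos: [0.5426, 0.0624, 0.0581]
eef_rot: [0.998, 0.066, 0.001, -0.0]
ft_force: [-0.2, -0.2, -0.2]
width: 0.046
grip_force: 15.0
t 40.9 pos [0.5426 0.0624 0.0581] th 0.133 tilt 0.002 w 0.0460 shift [-0.0012  0.0002  0.0364] turn -0.000
0.64 [299.  205.2  25.7  30.7]
pred min/max [283.74378196 183.68418334] [312.04200598 220.06274177]
[[318.57256495 350.31370883]
 [323.15521061 273.82323897]
 [378.05899351 292.96950123]
 [385.21002989 215.69758964]
 [243.71890981 301.46864185]
 [244.83062278 224.28288896]
 [303.7590953  246.26266646]
 [307.49410585 168.42091669]]
well [[320.35683206 389.46299086]
 [388.96281141 322.26648222]
 [233.88144171 332.20546449]
 [303.22610277 267.89293796]]
```

View pics/s10.png

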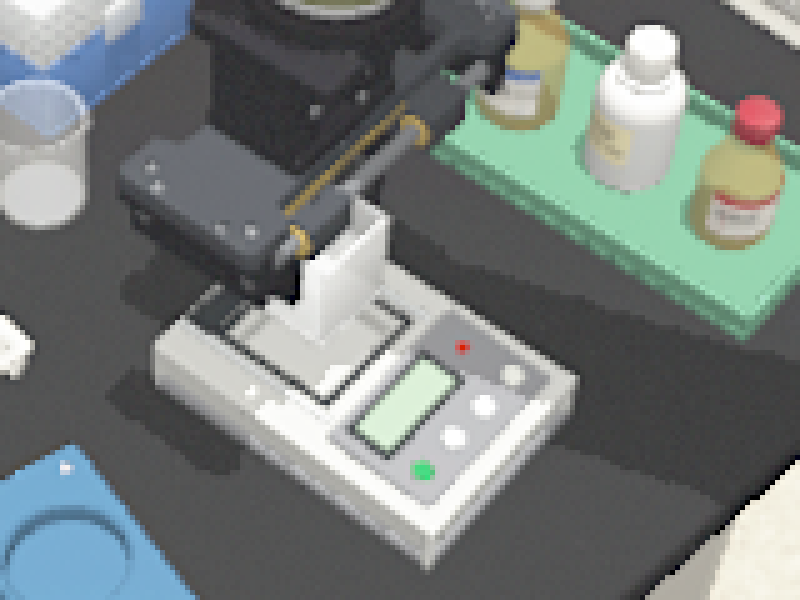

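```bash
python3 -m pendant '[[-0.001,0,0.01,0],[0,0,0.01,0],[0,0,0.005,0],[0,0,0.003,0],[0,0,0,0],[0,0,0,0]]'
python3 -m pendant '[[0,0,0.003,0],[0,0,0.003,0],[0,0,0.002,0],[0,0,0,0],[0,0,0,0]]'
python3 -c "
from h import *
go(.5415,.062,.0217,.133)"
```

```text
time: 41.52
ee_pos: [0.5406, 0.0615, 0.0286]
eef_rot: [0.998, 0.066, -0.0, -0.0]
ft_force: [-0.5, 0.5, -0.6]
width: 0.0455
grip_force: 15.0
time: 41.93
ee_pos: [0.5412, 0.0615, 0.0212]
eef_rot: [0.998, 0.066, 0.0, 0.0]
ft_force: [-1.3, -0.8, 5.1]
width: 0.0462
grip_force: 15.0
t 41.9 pos [0.5412 0.0615 0.0212] th 0.133 tilt 0.001 w 0.0462 shift [ 0.0004 -0.0005 -0.0005] turn -0.000
```

```bash
python3 -m pendant '[[0,0,0,0],[0,0,0,0],[0,0,0,0],[0,0,0,0],[0,0,0,0],[0,0,0,0],[0,0,0,0],[0,0,0,0]]' 1
python3 -m pendant '[[0,0,-0.02,0],[0,0,-0.03,0],[0,0,-0.04,0],[0,0,-0.04,0],[0,0,-0.02,0],[0,0,0,0],[0,0,0,0]]'
python3 -c "
from h import *
go(.4625,-.1665,-.0003,.122)
c=cam('scene')
o=r.outline_of('sample_cell','scene')[0];print(o['score'],np.round(o['bbox'],1))
t=.133;u=np.array([np.cos(t),np.sin(t)]);v=np.array([-np.sin(t),np.cos(t)])
P=np.array([proj(c,[*(np.array([.5415,.062])+u*a*.023+v*b*.023),h]) for a in(-1,1) for b in(-1,1) for h in(.034,.076)])
print('pred c,wh',(P.min(0)+P.max(0))/2,np.ptp(P,0))"
```

```text
time: 42.6
ee_pos: [0.5408, 0.0614, 0.0207]
eef_rot: [0.998, 0.066, 0.0, 0.0]
ft_force: [0.1, 0.9, -0.4]
width: 0.0856
grip_force: 0.0
time: 43.18
ee_pos: [0.5414, 0.0615, 0.1717]
eef_rot: [0.998, 0.066, 0.001, 0.0]
ft_force: [-0.3, 0.4, -0.8]
width: 0.087
grip_force: 0.0
t 43.2 pos [0.5414 0.0615 0.1717] th 0.133 tilt 0.002 w 0.0870 shift [-0.1087  0.2154  0.1719] turn 0.011
0.87 [297.3 211.4  31.2  31.7]
pred c,wh [297.8129488  210.07578272] [27.46004951 31.86870999]
```

```bash
python3 -m pendant '[[-0.018,0.036,0,0],[-0.018,0.036,0,0],[-0.018,0.036,0,0],[-0.018,0.036,0,0],[-0.018,0.036,0,0],[-0.018,0.036,0,0],[0,0,0,0.011],[0,0,0,0]]'
python3 -c "
from h import *
go(.4625,-.1665,-.0003,.122)"
python3 -m pendant '[[0,0,0.02,0],[0,0,0.04,0],[0,0,0.04,0],[0,0,0.035,0],[0,0,0.02,0],[0,0,0,0],[0,0,0,0]]'
python3 -c "
from h import *
go(.4625,-.1665,-.0003,.122)"
```

```text
time: 43.95
ee_pos: [0.4606, -0.169, 0.1692]
eef_rot: [0.998, 0.058, -0.001, -0.0]
ft_force: [0.9, -0.1, 0.1]
width: 0.0871
grip_force: 0.0
t 44.0 pos [ 0.4606 -0.169   0.1692] th 0.116 tilt 0.003 w 0.0871 shift [ 0.0026 -0.0021  0.1695] turn -0.006
time: 44.53
ee_pos: [0.4618, -0.1651, 0.0149]
eef_rot: [0.998, 0.062, -0.001, -0.001]
ft_force: [0.7, 0.5, 1.2]
width: 0.0868
grip_force: 0.0
t 44.5 pos [ 0.4618 -0.1651  0.0149] th 0.124 tilt 0.003 w 0.0868 shift [0.0005 0.0015 0.0152] turn 0.002
```

```bash
python3 -m pendant '[[0,0.0005,0.009,0],[0,0,0.005,0],[0,0,0,0]]'
python3 -m pendant '[[0,0,0,0],[0,0,0,0],[0,0,0,0],[0,0,0,0],[0,0,0,0],[0,0,0,0],[0,0,0,0],[0,0,0,0]]' 0 20
python3 -m pendant '[[0,0,0,0],[0,0,0,0],[0,0,0,0]]'
python3 -m pendant '[[0,0,-0.01,0],[0,0,-0.02,0],[0,0,-0.03,0],[0,0,-0.03,0],[0,0,-0.03,0],[0,0,-0.02,0],[0,0,-0.015,0],[0,0,0,0]]'
python3 -c "
from h import *
go(.4879,.3002,.0058,.122)"
```

```text
time: 44.78
ee_pos: [0.4625, -0.1674, 0.0017]
eef_rot: [0.998, 0.061, 0.0, 0.0]
ft_force: [-0.6, 0.0, 0.7]
width: 0.087
grip_force: 0.0
time: 45.45
ee_pos: [0.4623, -0.1674, 0.0018]
eef_rot: [0.998, 0.061, 0.0, 0.0]
ft_force: [0.6, 0.2, -0.1]
width: 0.0416
grip_force: 3.5
time: 45.7
ee_pos: [0.4624, -0.1675, 0.0018]
eef_rot: [0.998, 0.061, 0.0, 0.0]
ft_force: [0.0, 0.5, -0.3]
width: 0.0416
grip_force: 20.0
time: 46.37
ee_pos: [0.464, -0.1678, 0.1605]
eef_rot: [0.998, 0.061, 0.002, 0.001]
ft_force: [1.5, -0.1, -1.3]
width: 0.0416
grip_force: 20.0
t 46.4 pos [ 0.464  -0.1678  0.1605] th 0.122 tilt 0.005 w 0.0416 shift [ 0.08   -0.4621  0.1538] turn -0.000
```

```bash
python3 -m pendant '[[0.005,-0.03,0,0],[0.007,-0.04,0,0],[0.007,-0.04,0,0],[0.007,-0.04,0,0],[0.007,-0.04,0,0],[0.007,-0.04,0,0],[0.007,-0.04,0,0],[0.007,-0.04,0,0]]'
python3 -m pendant '[[0.007,-0.04,0,0],[0.007,-0.04,0,0],[0.007,-0.04,0,0],[0.006,-0.031,0,0],[0,0,0,0.12],[0,0,0,0.12],[0,0,0,0.014],[0,0,0,0]]'
python3 -m pendant '[[0,0,0,0],[0,0,0,0]]'
python3 -c "
from h import *
go(.4879,.3002,.0078,-.132)"
```

```text
time: 47.03
ee_pos: [0.4775, 0.1485, 0.1562]
eef_rot: [0.998, 0.061, -0.0, 0.0]
ft_force: [1.8, -0.5, -1.9]
width: 0.0414
grip_force: 20.0
time: 47.7
ee_pos: [0.4864, 0.2996, 0.156]
eef_rot: [0.998, -0.065, -0.0, 0.0]
ft_force: [0.4, -0.3, -1.5]
width: 0.0416
grip_force: 20.0
time: 47.87
ee_pos: [0.4868, 0.2994, 0.1566]
eef_rot: [0.998, -0.065, -0.0, 0.0]
ft_force: [1.0, 0.1, -1.2]
width: 0.0413
grip_force: 20.0
t 47.9 pos [0.4868 0.2994 0.1566] th -0.130 tilt 0.000 w 0.0413 shift [ 0.001  -0.001   0.1488] turn 0.002
```

```bash
python3 -m pendant '[[0.001,-0.001,0.02,0],[0,0,0.035,0],[0,0,0.035,0],[0,0,0.02,0],[0,0,0.01,0],[0,0,0.01,0],[0,0,0,0],[0,0,0,0]]'
python3 -m pendant '[[0,0,0.007,0],[0,0,0.005,0],[0,0,0.003,0],[0,0,0.002,0],[0,0,0,0],[0,0,0,0]]'
python3 -m pendant '[[0,0,0.001,0],[0,0,0.001,0],[0,0,0,0]]'
```

```text
time: 48.53
ee_pos: [0.4884, 0.3012, 0.0276]
eef_rot: [0.998, -0.066, 0.0, -0.0]
ft_force: [-0.5, 0.1, -0.7]
width: 0.0415
grip_force: 20.0
time: 49.03
ee_pos: [0.4879, 0.3009, 0.0097]
eef_rot: [0.998, -0.066, -0.0, 0.0]
ft_force: [-0.2, 0.7, -1.6]
width: 0.0412
grip_force: 20.0
time: 49.28
ee_pos: [0.488, 0.3009, 0.0079]
eef_rot: [0.998, -0.066, 0.0, -0.0]
ft_force: [0.0, 0.7, -0.2]
width: 0.0415
grip_force: 20.0
```

```bash
python3 -m pendant '[[0,0,0.0005,0],[0,0,0,0],[0,0,0,0]]'
python3 -m pendant '[[0,0,0,0],[0,0,0,0],[0,0,0,0],[0,0,0,0],[0,0,0,0],[0,0,0,0],[0,0,0,0],[0,0,0,0]]' 1
python3 -m pendant '[[0,0,-0.02,0],[0,0,-0.03,0],[0,0,-0.04,0],[0,0,-0.04,0],[0,0,-0.03,0],[0,0,0,-0.12],[0,0,0,-0.12],[0,0,0,-0.014]]'
python3 -m pendant '[[0,0,0,0],[0,0,0,0]]'
python3 -c "
from h import *
go(.529,-.1592,.0096,.122)"
```

```text
time: 49.53
ee_pos: [0.4881, 0.301, 0.0077]
eef_rot: [0.998, -0.066, 0.0, -0.0]
ft_force: [-1.9, -1.8, 4.8]
width: 0.0415
grip_force: 20.0
time: 50.2
ee_pos: [0.4879, 0.3008, 0.0072]
eef_rot: [0.998, -0.066, -0.0, 0.0]
ft_force: [0.4, -0.8, -0.2]
width: 0.0838
grip_force: 0.0
time: 50.87
ee_pos: [0.4881, 0.301, 0.1678]
eef_rot: [0.998, 0.064, 0.001, -0.0]
ft_force: [0.4, 0.6, 0.1]
width: 0.087
grip_force: 0.0
time: 51.03
ee_pos: [0.4877, 0.3006, 0.1668]
eef_rot: [0.998, 0.059, -0.0, 0.0]
ft_force: [-0.3, 0.2, 0.1]
width: 0.0873
grip_force: 0.0
t 51.0 pos [0.4877 0.3006 0.1668] th 0.118 tilt 0.001 w 0.0873 shift [-0.013   0.4615  0.1574] turn -0.004
```

```bash
python3 -m pendant '[[-0.001,0.03,0,0],[-0.001,0.04,0,0],[-0.001,0.04,0,0],[-0.001,0.04,0,0],[-0.001,0.04,0,0],[-0.001,0.04,0,0],[-0.001,0.04,0,0],[-0.001,0.04,0,0]]'
python3 -m pendant '[[-0.001,0.04,0,0],[-0.001,0.04,0,0],[-0.002,0.04,0,0],[-0.001,0.032,0,0],[0,0,0,-0.004],[0,0,0,0],[0,0,0,0]]'
python3 -m pendant '[[0,0,0.02,0],[0,0,0.04,0],[0,0,0.04,0],[0,0,0.03,0],[0,0,0.015,0],[0,0,0,0],[0,0,0,0]]'
python3 -c "
from h import *
go(.529,-.1592,.0096,.122)"
```

```text
time: 51.7
ee_pos: [0.5172, -0.0098, 0.1672]
eef_rot: [0.998, 0.059, -0.0, 0.0]
ft_force: [0.7, 0.2, -0.0]
width: 0.0871
grip_force: 0.0
time: 52.28
ee_pos: [0.531, -0.1584, 0.1669]
eef_rot: [0.998, 0.062, -0.0, -0.0]
ft_force: [-0.0, 0.4, 0.8]
width: 0.0867
grip_force: 0.0
time: 52.87
ee_pos: [0.5311, -0.1577, 0.0223]
eef_rot: [0.998, 0.064, -0.0, -0.0]
ft_force: [0.6, -1.2, 0.4]
width: 0.0873
grip_force: 0.0
t 52.9 pos [ 0.5311 -0.1577  0.0223] th 0.127 tilt 0.001 w 0.0873 shift [-0.0022  0.0012  0.0127] turn 0.005
```

```bash
python3 -m pendant '[[-0.002,0.001,0.006,0],[0,0,0.006,0],[0,0,0,0]]'
python3 -m pendant '[[0,0,0,0],[0,0,0,0],[0,0,0,0],[0,0,0,0],[0,0,0,0],[0,0,0,0],[0,0,0,0],[0,0,0,0]]' 0 20
python3 -m pendant '[[0,0,0,0],[0,0,0,0],[0,0,0,0]]'
python3 -m pendant '[[0,0,-0.01,0],[0,0,-0.02,0],[0,0,-0.03,0],[0,0,-0.03,0],[0,0,-0.03,0],[0,0,-0.03,0],[0,0,0,0],[0,0,0,0]]'
python3 -c "
from h import *
go(.543,.3553,.0158,.122)"
```

```text
time: 53.12
ee_pos: [0.5292, -0.1607, 0.0102]
eef_rot: [0.998, 0.063, 0.0, 0.0]
ft_force: [-0.4, -0.1, 0.8]
width: 0.0872
grip_force: 0.0
time: 53.78
ee_pos: [0.5293, -0.1605, 0.0103]
eef_rot: [0.998, 0.063, 0.0, 0.0]
ft_force: [-0.0, 0.3, 1.2]
width: 0.0465
grip_force: 20.0
time: 54.03
ee_pos: [0.5293, -0.1605, 0.0103]
eef_rot: [0.998, 0.063, 0.0, 0.0]
ft_force: [0.6, -0.4, 1.5]
width: 0.0469
grip_force: 20.0
time: 54.7
ee_pos: [0.5302, -0.1608, 0.1624]
eef_rot: [0.998, 0.063, 0.002, 0.001]
ft_force: [0.0, -0.3, -1.8]
width: 0.0464
grip_force: 20.0
t 54.7 pos [ 0.5302 -0.1608  0.1624] th 0.126 tilt 0.004 w 0.0464 shift [ 0.0769 -0.5107  0.1459] turn 0.004
```

```bash
python3 -m pendant '[[0.003,-0.025,0,0],[0.006,-0.04,0,0],[0.006,-0.04,0,0],[0.006,-0.04,0,0],[0.006,-0.04,0,0],[0.006,-0.04,0,0],[0.006,-0.04,0,0],[0.006,-0.04,0,0]]'
python3 -m pendant '[[0.006,-0.04,0,0],[0.006,-0.04,0,0],[0.006,-0.04,0,0],[0.006,-0.04,0,0],[0.006,-0.03,0,0],[0.003,-0.0155,0,0],[0,0,0,-0.12],[0,0,0,-0.12]]'
python3 -m pendant '[[0,0,0,-0.12],[0,0,0,-0.12],[0,0,0,-0.12],[0,0,0,-0.12],[0,0,0,-0.12],[0,0,0,-0.12],[0,0,0,-0.12],[0,0,0,-0.12]]'
python3 -m pendant '[[0,0,0,-0.114],[0,0,0,0],[0,0,0,0],[0,0,0,0]]'
python3 -c "
from h import *
go(.5431,.3553,.0163,1.44)"
```

```text
time: 55.37
ee_pos: [0.5345, 0.1492, 0.1591]
eef_rot: [0.998, 0.063, -0.001, 0.0]
ft_force: [0.2, -0.3, -0.7]
width: 0.0464
grip_force: 20.0
time: 56.03
ee_pos: [0.541, 0.3571, 0.1584]
eef_rot: [0.983, 0.186, -0.001, 0.0]
ft_force: [0.3, -0.9, -1.6]
width: 0.0466
grip_force: 20.0
time: 56.7
ee_pos: [0.5419, 0.3552, 0.1587]
eef_rot: [0.786, 0.618, -0.001, -0.0]
ft_force: [-0.2, -0.2, -1.2]
width: 0.0468
grip_force: 20.0
time: 57.03
ee_pos: [0.5423, 0.3554, 0.1595]
eef_rot: [0.753, 0.658, -0.001, -0.0]
ft_force: [0.3, 1.1, -0.8]
width: 0.0461
grip_force: 20.0
t 57.0 pos [0.5423 0.3554 0.1595] th 1.436 tilt 0.001 w 0.0461 shift [1.000e-04 9.000e-04 1.432e-01] turn -0.004
```

```bash
python3 -m pendant '[[0,0.001,0.02,0],[0,0,0.035,0],[0,0,0.03,0],[0,0,0.02,0],[0,0,0.01,0],[0,0,0.005,0],[0,0,0,0],[0,0,0,0]]'
python3 -c "
from h import *
go(.5431,.3553,.0163,1.44)"
python3 -m pendant '[[0,0,0.008,0],[0,0,0.006,0],[0,0,0.005,0],[0,0,0.003,0],[0,0,0,0],[0,0,0,0]]'
python3 -c "
from h import *
go(.5431,.3553,.0163,1.44);print(r.read_state()['ft_force'])"
```

```text
time: 57.7
ee_pos: [0.5441, 0.3561, 0.0415]
eef_rot: [0.752, 0.659, 0.001, 0.0]
ft_force: [-0.0, 0.2, -0.2]
width: 0.0465
grip_force: 20.0
t 57.7 pos [0.5441 0.3561 0.0415] th 1.439 tilt 0.001 w 0.0465 shift [-0.001  -0.0009  0.0252] turn -0.001
time: 58.2
ee_pos: [0.5435, 0.3555, 0.0181]
eef_rot: [0.752, 0.659, -0.0, -0.0]
ft_force: [0.8, -0.0, -0.5]
width: 0.0468
grip_force: 20.0
t 58.2 pos [0.5435 0.3555 0.0181] th 1.440 tilt 0.000 w 0.0468 shift [-0.0003 -0.0004  0.0018] turn -0.000
[ 0.82768194 -0.01326722 -0.46475446]
```

```bash
python3 -m pendant '[[0,0,0.001,0],[0,0,0.001,0],[0,0,0.0005,0],[0,0,0,0],[0,0,0,0]]'
python3 -m pendant '[[0,0,0,0],[0,0,0,0],[0,0,0,0],[0,0,0,0],[0,0,0,0],[0,0,0,0],[0,0,0,0],[0,0,0,0]]' 1
python3 -m pendant '[[0,0,-0.02,0],[0,0,-0.03,0],[0,0,-0.04,0],[0,0,-0.04,0],[0,0,-0.025,0.12],[0,0,0,0.12],[0,0,0,0.12],[0,0,0,0.12]]'
python3 -m pendant '[[0,0,0,0.12],[0,0,0,0.12],[0,0,0,0.12],[0,0,0,0.12],[0,0,0,0.12],[0,0,0,0.12],[0,0,0,0.118],[0,0,0,0]]'
python3 -c "
from h import *
go(.599,-.1488,.01,.122)"
```

```text
time: 58.62
ee_pos: [0.5438, 0.3557, 0.0163]
eef_rot: [0.752, 0.659, 0.0, 0.0]
ft_force: [-1.5, -1.7, 6.2]
width: 0.0465
grip_force: 20.0
time: 59.28
ee_pos: [0.5436, 0.3555, 0.0157]
eef_rot: [0.752, 0.659, -0.0, 0.0]
ft_force: [0.1, 1.2, 0.5]
width: 0.0856
grip_force: 0.0
time: 59.95
ee_pos: [0.5437, 0.3557, 0.1714]
eef_rot: [0.888, 0.459, 0.001, 0.0]
ft_force: [-0.1, -1.7, 0.0]
width: 0.0871
grip_force: 0.0
time: 60.62
ee_pos: [0.5435, 0.3556, 0.1708]
eef_rot: [0.998, 0.058, 0.0, 0.0]
ft_force: [0.1, 0.9, 0.3]
width: 0.0869
grip_force: 0.0
t 60.6 pos [0.5435 0.3556 0.1708] th 0.116 tilt 0.000 w 0.0869 shift [-0.0034  0.5074  0.1609] turn -0.006
```

```bash
python3 -m pendant '[[0,0.025,0,0],[0,0.04,0,0],[0,0.04,0,0],[0,0.04,0,0],[-0.001,0.04,0,0],[-0.001,0.04,0,0],[-0.001,0.04,0,0],[0,0.04,0,0]]'
python3 -m pendant '[[0,0.04,0,0],[0,0.04,0,0],[0,0.04,0,0],[0,0.04,0,0],[0,0.04,0,0],[0,0.003,0,-0.006],[0,0,0,0],[0,0,0,0]]'
python3 -m pendant '[[0,0,0.02,0],[0,0,0.04,0],[0,0,0.04,0],[0,0,0.035,0],[0,0,0.015,0],[0,0,0,0],[0,0,0,0]]'
python3 -c "
from h import *
go(.5995,-.1488,.007,.122)
c=cam('scene')
for t in('amber_bottle','white_bottle','redcap_bottle','sample_cell'):
  b=r.outline_of(t,'scene')[0]['bbox'];print(t,np.round(b,1))"
```

```text
time: 61.28
ee_pos: [0.5774, 0.0505, 0.171]
eef_rot: [0.998, 0.063, 0.0, 0.0]
ft_force: [0.7, 1.1, -0.3]
width: 0.0873
grip_force: 0.0
time: 61.95
ee_pos: [0.6022, -0.1486, 0.1706]
eef_rot: [0.998, 0.065, -0.0, -0.0]
ft_force: [0.3, -0.4, 0.1]
width: 0.087
grip_force: 0.0
time: 62.53
ee_pos: [0.6024, -0.1472, 0.0209]
eef_rot: [0.998, 0.066, -0.0, -0.0]
ft_force: [-0.0, 0.4, 1.2]
width: 0.0873
grip_force: 0.0
t 62.5 pos [ 0.6024 -0.1472  0.0209] th 0.131 tilt 0.001 w 0.0873 shift [-0.003   0.0013  0.0139] turn 0.009
amber_bottle [340.5 159.8  17.2  34.4]
white_bottle [197.2 281.5  27.6  34.7]
redcap_bottle [234.2 286.   20.6  34.7]
sample_cell [298.2 212.3  28.9  33.3]
```

```bash
python3 -m pendant '[[-0.002,0.001,0.007,0],[0,0,0.006,0],[0,0,0,0]]'
python3 -m pendant '[[0,0,0,0],[0,0,0,0],[0,0,0,0],[0,0,0,0],[0,0,0,0],[0,0,0,0],[0,0,0,0],[0,0,0,0]]' 0 20
python3 -m pendant '[[0,0,0,0],[0,0,0,0],[0,0,0,0]]'
python3 -m pendant '[[0,0,-0.01,0],[0,0,-0.02,0],[0,0,-0.03,0],[0,0,-0.03,0],[0,0,-0.03,0],[0,0,-0.03,0],[0,0,0,0],[0,0,0,0]]'
python3 -c "
from h import *
go(.5268,.2335,.0158,.122)"
```

```text
time: 63.03
ee_pos: [0.5994, -0.1505, 0.0063]
eef_rot: [0.998, 0.064, -0.001, -0.0]
ft_force: [-0.5, -0.2, 0.2]
width: 0.0871
grip_force: 0.0
time: 63.7
ee_pos: [0.6006, -0.1501, 0.0079]
eef_rot: [0.998, 0.064, 0.0, -0.0]
ft_force: [-0.4, 0.7, 1.1]
width: 0.0463
grip_force: 20.0
time: 63.95
ee_pos: [0.6005, -0.1501, 0.0079]
eef_rot: [0.998, 0.064, 0.0, -0.0]
ft_force: [-0.8, 1.0, 2.0]
width: 0.046
grip_force: 20.0
time: 64.62
ee_pos: [0.6014, -0.1506, 0.16]
eef_rot: [0.998, 0.064, 0.002, 0.001]
ft_force: [0.7, -1.1, -2.4]
width: 0.0459
grip_force: 20.0
t 64.6 pos [ 0.6014 -0.1506  0.16  ] th 0.128 tilt 0.004 w 0.0459 shift [-0.0256 -0.3907  0.1434] turn 0.006
```

```bash
python3 -m pendant '[[-0.001,-0.025,0,0],[-0.003,-0.04,0,0],[-0.003,-0.04,0,0],[-0.003,-0.04,0,0],[-0.003,-0.04,0,0],[-0.003,-0.04,0,0],[-0.003,-0.04,0,0],[-0.003,-0.04,0,0]]'
python3 -m pendant '[[-0.002,-0.04,0,0],[-0.001,-0.03,0,0],[0,-0.0157,0,0],[0,0,0,-0.12],[0,0,0,-0.12],[0,0,0,-0.12],[0,0,0,-0.12],[0,0,0,-0.12]]'
python3 -m pendant '[[0,0,0,-0.12],[0,0,0,-0.12],[0,0,0,-0.12],[0,0,0,-0.12],[0,0,0,-0.12],[0,0,0,-0.112],[0,0,0,0],[0,0,0,0]]'
python3 -m pendant '[[0,0,0,0],[0,0,0,0]]'
python3 -c "
from h import *
go(.5268,.2335,.0139,1.44)"
```

```text
time: 65.28
ee_pos: [0.5382, 0.1506, 0.1565]
eef_rot: [0.998, 0.064, -0.001, 0.0]
ft_force: [1.6, 0.8, -2.0]
width: 0.0462
grip_force: 20.0
time: 65.95
ee_pos: [0.525, 0.2335, 0.1562]
eef_rot: [0.933, 0.359, -0.001, 0.0]
ft_force: [0.9, 0.1, -2.1]
width: 0.0457
grip_force: 20.0
time: 66.62
ee_pos: [0.5253, 0.2335, 0.1567]
eef_rot: [0.753, 0.658, -0.001, -0.0]
ft_force: [-0.7, 0.5, -1.5]
width: 0.0462
grip_force: 20.0
time: 66.78
ee_pos: [0.5257, 0.2339, 0.1574]
eef_rot: [0.753, 0.658, -0.0, -0.0]
ft_force: [-0.5, -0.7, -1.9]
width: 0.046
grip_force: 20.0
t 66.8 pos [0.5257 0.2339 0.1574] th 1.437 tilt 0.001 w 0.0460 shift [-0.0002  0.0012  0.1435] turn -0.003
```

```bash
python3 -m pendant '[[0,0.001,0.02,0],[0,0,0.035,0],[0,0,0.03,0],[0,0,0.02,0],[0,0,0.01,0],[0,0,0.005,0],[0,0,0,0],[0,0,0,0]]'
python3 -m pendant '[[0,0,0.008,0],[0,0,0.006,0],[0,0,0.005,0],[0,0,0.003,0],[0,0,0,0],[0,0,0,0]]'
python3 -c "
from h import *
go(.5268,.2335,.0139,1.44);print(r.read_state()['ft_force'])"
```

```text
time: 67.45
ee_pos: [0.5275, 0.2344, 0.0389]
eef_rot: [0.752, 0.659, 0.001, 0.0]
ft_force: [-0.4, -0.1, -0.8]
width: 0.046
grip_force: 20.0
time: 67.95
ee_pos: [0.5268, 0.2339, 0.0156]
eef_rot: [0.752, 0.659, -0.0, -0.0]
ft_force: [0.5, -0.3, -1.8]
width: 0.0465
grip_force: 20.0
t 68.0 pos [0.5268 0.2339 0.0156] th 1.440 tilt 0.000 w 0.0465 shift [-0.0004  0.0001  0.0017] turn -0.000
[ 0.48334411 -0.29420421 -1.82976516]
```

```bash
python3 -m pendant '[[0,0,0.001,0],[0,0,0.001,0],[0,0,0.0005,0],[0,0,0,0],[0,0,0,0]]'
python3 -m pendant '[[0,0,0,0],[0,0,0,0],[0,0,0,0],[0,0,0,0],[0,0,0,0],[0,0,0,0],[0,0,0,0],[0,0,0,0]]' 1
python3 -m pendant '[[0,0,-0.02,0],[0,0,-0.03,0],[0,0,-0.04,0],[0,0,-0.04,0],[0,0,-0.03,0],[0,0,0,0],[0,0,0,0]]'
python3 -m pendant '[[-0.03,0,0,0],[-0.04,0,0,0],[-0.04,0,0,0],[-0.04,0,0,0],[-0.04,0,0,0],[-0.04,0,0,0],[-0.04,0,0,0],[-0.04,0,0,0]]'
python3 -m pendant '[[0,0,0,0],[0,0,0,0],[0,0,0,0],[0,0,0,0]]'
python3 -c "
from h import *
c=cam('scene')
for t in('amber_bottle','white_bottle','redcap_bottle','sample_cell'):
  b=r.outline_of(t,'scene')[0]['bbox'];print(t,np.round(b,1))
go(.5,0,.2)
cv2.imwrite('pics/s11.png',cv2.resize(c['img'][150:345,150:410,::-1],None,fx=3,fy=3,interpolation=3))"
```

```text
time: 68.37
ee_pos: [0.5271, 0.2341, 0.0138]
eef_rot: [0.752, 0.659, 0.0, 0.0]
ft_force: [-2.0, -1.3, 6.2]
width: 0.0459
grip_force: 20.0
time: 69.03
ee_pos: [0.5269, 0.2339, 0.0132]
eef_rot: [0.752, 0.659, -0.0, 0.0]
ft_force: [-0.1, -0.1, 0.2]
width: 0.0852
grip_force: 0.0
time: 69.62
ee_pos: [0.5277, 0.2344, 0.1751]
eef_rot: [0.752, 0.659, 0.002, 0.001]
ft_force: [-0.2, -0.5, -0.9]
width: 0.0869
grip_force: 0.0
time: 70.28
ee_pos: [0.4849, -0.0755, 0.1722]
eef_rot: [0.752, 0.659, -0.001, -0.0]
ft_force: [1.4, -1.9, -0.0]
width: 0.0872
grip_force: 0.0
time: 70.62
ee_pos: [0.4863, -0.0719, 0.1728]
eef_rot: [0.751, 0.66, -0.0, -0.0]
ft_force: [0.4, -0.0, 1.1]
width: 0.087
grip_force: 0.0
amber_bottle [249.  254.5  21.   38. ]
white_bottle [196.6 282.1  27.1  35.8]
redcap_bottle [234.1 286.4  19.9  37.4]
sample_cell [299.1 212.5  30.7  35. ]
t 70.9 pos [ 0.4864 -0.0726  0.1732] th 1.441 tilt 0.000 w 0.0870 shift [ 0.0737  0.0041 -0.0268] turn 0.000
```

View pics/s11.png

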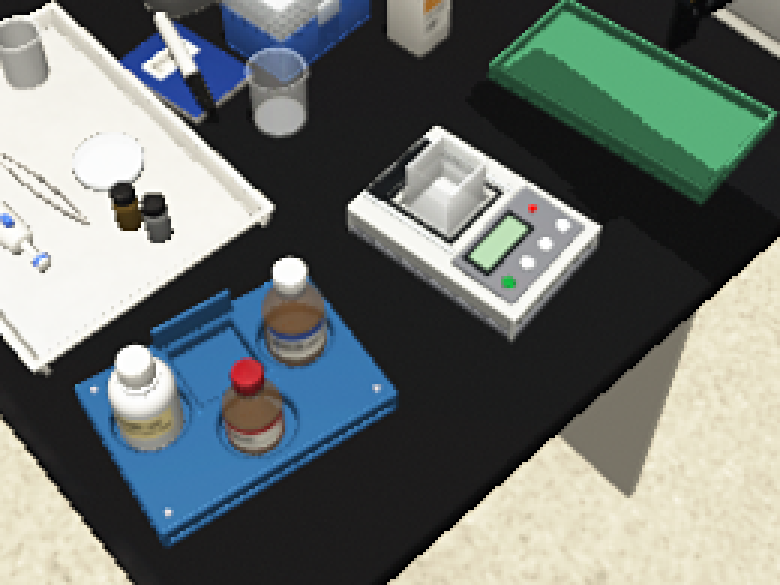

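The picture shows all three bottles upright in their recesses: white at (145,400), red-cap at (253,410) and amber at (293,315). The cell sits square in the meter's well at (445,190), and the gripper is clear of everything.

```bash
python3 -c "
from bench import r
print(r.close_job())"
```

```text
the job is handed in; nothing more can be done
None
```

I handed the job in with the cell seated in the colour meter's well and all three bottles back upright in their own recesses, seen in a last camera picture; no verdict came back. The white bottle slipped from the first grip without tipping, so I gripped it lower.

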